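# Set up a flat wax mould in the tilted pouring cradle

## Task

Set up the flat wax mould for pouring: in the pocket of the tilted cradle stack the aluminium mould body, on it the orange spacer frame, and on that the steel cover plate with its brass pouring spout at the high end. Set each part down squarely so that it lies fully flat between the blue stops before you bring the next, without dropping it, and leave the mug, wick reel and scraper where they are.

Things in the scene. Friction and masses are not known exactly. Their poses are not given: they have to be found in the camera images.
- cradle: Tilting pouring cradle fixed on the table: grey base plate 150 x 100 mm (x, y; its top 14 mm up), hinge roll at the low front, two steel struts at the back, carrying the bed. Origin: on the table under the middle of the pocket floor; z up, +x towards the bed's high end (roughly away from the robot).
- bed: Cradle's dark steel bed with the pocket. Origin: centre of the pocket floor, 68 mm above the table. x runs up the 25 degree slope, y across, z square out of the floor. Pocket 114 (x) x 60 (y) mm between blue stops 10 mm thick, 55 mm high from the floor, tops half round (upper 5 mm) as lead-in. End stops run full width; each long side is open for a finger for x from -27 to +27 mm.
- mould_body: Pale aluminium mould body, block 110 (x) x 56 (y) x 30 (z) mm, about 0.32 kg, with an open cavity 90 x 36 mm, 18 mm deep, with fluted bottom, in its top. Origin: centre of its underside, z up. Starts flat on the table, cavity up.
- spacer_frame: Orange rectangular open frame 110 (x) x 56 (y) x 14 (z) mm, bars 10 mm wide, 0.06 kg. Origin: centre of its underside, z up. Starts flat on the table.
- cover_plate: Grey steel cover plate 110 (x) x 56 (y) x 14 (z) mm, about 0.2 kg, with a brass pouring spout (funnel, 28 mm across, 16 mm tall) standing on its top 35 mm from the middle towards its +x end. Origin: centre of its underside, z up. Starts flat on the table, spout up.
- spout (a point): Centre of the mouth of the brass spout: 35 mm along +x from the cover plate's middle, 30 mm above its underside.
- seat_body (a point): Where the origin of the mould body lies when seated: centre of the pocket floor, axes as the bed.
- seat_spacer (a point): Where the origin of the spacer frame lies when seated: 30 mm along bed z from the pocket floor.
- seat_cover (a point): Where the origin of the cover plate lies when seated: 44 mm along bed z from the pocket floor.
- mug: Bystander: loose red and white mug filled with orange wax, 82 mm across, 115 mm with its handle, 102 mm tall. Origin: underside.
- wick_reel: Bystander: loose wooden reel wound with white wick, 61 mm across, 66 mm tall, standing on end, loose wick end sticking out. Origin: underside.
- wax_scraper: Bystander: loose small scraper with a cord-wrapped wooden handle, 99 mm long, lying on the table. Origin: underside.
Things that resemble listed ones, but are neither listed nor needed, are in the scene too. What is shaped like the spacer_frame but black or purple is not meant.

How it is judged:
On the way, in this order (a step that is already met when the one before it is completed fails the run):
1. the mould body lies flat and square on the pocket floor, let go (distance between mould_body and seat_body below 0.0045 m and angle between the z axis of mould_body and the z axis of bed, either way round below 0.05 rad and angle between the x axis of mould_body and the x axis of bed, either way round below 0.09 rad and linear speed of mould_body below 0.02 m/s and contact force between the fingers and mould_body below 0.01 N), for 0.2 s.
2. the spacer frame lies flat and square on the seated mould body, let go (distance between mould_body and seat_body below 0.0045 m and angle between the z axis of each of mould_body, spacer_frame and the z axis of bed, either way round below 0.05 rad and angle between the x axis of each of mould_body, spacer_frame and the x axis of bed, either way round below 0.09 rad and distance between spacer_frame and seat_spacer below 0.0045 m and linear speed of spacer_frame below 0.02 m/s and contact force between the fingers and spacer_frame below 0.01 N), for 0.2 s.
At the end, for the whole second after the job is handed in: Mould body, spacer frame and cover plate lie in this order in the pocket, each origin within 4.5 mm of its seat, flat to the floor within 0.05 rad, in line with the pocket within 0.09 rad, the spout over 20 mm up-slope of the pocket's middle; all released and at rest (all of step 2 and distance between cover_plate and seat_cover below 0.0045 m and angle between the z axis of cover_plate and the z axis of bed, either way round below 0.05 rad and angle between the x axis of cover_plate and the x axis of bed, either way round below 0.09 rad and x of spout in the frame of bed above 0.02 m and linear speed of each of mould_body, cover_plate below 0.02 m/s and contact force between the fingers and mould_body below 0.01 N and contact force between the fingers and cover_plate below 0.01 N); the robot touches nothing.
It fails at once if a mould part falls or is flung: it moves faster than 0.5 m/s with no finger on it ((contact force between the fingers and mould_body below 0.01 N and linear speed of mould_body above 0.5 m/s) or (contact force between the fingers and spacer_frame below 0.01 N and linear speed of spacer_frame above 0.5 m/s) or (contact force between the fingers and cover_plate below 0.01 N and linear speed of cover_plate above 0.5 m/s)).
It fails at once if the mug, wick reel or scraper is moved by more than 30 mm (distance of any of mug, wick_reel, wax_scraper from where it was at the start of the episode above 0.03 m).
It also fails if it takes over 72 s, if anything falls off the work surface, if the arm or the gripper's body presses on something with over 40 N, if the wrist force passes 120 N, or if a joint passes its speed limit or range.

## Robot

A 6-joint arm with a two-finger parallel gripper is mounted at the origin on a cart in front of the work surface, level with it; the furniture and walls round the work are solid. World frame = base frame: x ahead of the robot, y to its left, z up, the work surface at z = 0. Lengths are in m, angles in rad, forces in N, time in s.
With the tool pointing down it reaches from about 0.375 to 0.9 m from the base axis. Payload 3.1 kg.
Tool frame: the origin (TCP) lies midway between the tips of the shut fingers; the grasp point (between the pads) lies 19 mm behind it (manip.pinch_z is the distance from the TCP to the grasp point, in m); z points along the fingers, y is the line along which they close (so a half turn about z gives the same grasp; the last joint's range is limited). The gripper opens to 85 mm and grips with 20 to 120 N. Pads are 22 mm wide; open, the fingers measure 114 mm over their backs; the gripper's body (76 mm by 85 mm) begins 54 mm behind the grasp point. The pads swing forward as they close: fully open they stand 13 mm farther back than shut.
Start: joints at [-1.46, 0.527, 1.433, -0, 1.181, -0.178], TCP at [0.178, -0.599, 0.203] pointing down, gripper open.
Joint ranges: [-3.08, 3.08], [-0.75, 2.2], [0.22, 2.44], [-1.43, 4.57], [0, 2.65], [-2.85, 2.85]. Speed limits (rad/s): [2.79, 2.79, 3.14, 3.14, 3.14, 3.14].

## Interface

Orientations are given as a unit quaternion [x, y, z, w].
In Python, from station import manip, viewer, ticket gives the robot as it stands.
- The arm moves only by the shell command python3 -m creep 'ROWS' [FORCE]. ROWS is JSON, a list of rows, each an object with "slide": the shift along the tool's x, y, z in cm, a list of three; "angular": the turn, a rotation vector about the tool's x, y, z in rad, a list of three; "claw": the opening, from -1 (shut) to 1 (fully open). A call has 1 to 10 rows; each row shifts and turns the commanded pose from where the row before left it, along the tool's axes as they then stand; what a row does not reach is not made up. A row lasts 1/12 s, in which the tool goes at most 41.7 mm and 7.16 degrees, less where a joint would pass 70% of its speed; a pose out of reach is approached as far as the arm can. A call with a gripper value outside its range is refused whole. The fingers move at their own pace and stop on an object; FORCE is the grip in N (left out, the last holds). Time passes only in rows, so rows that do not move let the fingers close. It gives the time, the measured TCP pose, the force, the opening and the grip force at its end, in the units of the state.
- manip.sense(): the state, without advancing time (a new reading comes with each control period).
- viewer.snapshot(name): name is "side" or "top"; returns the picture (384x512x3 uint8, blue, green, red); there is no depth.
- viewer.calibration(name): a dict with "fov_y" (degrees; the focal length in pixels is half the picture's height over the tangent of half this angle, whatever the lens; pixels are square), "cx", "cy" (the principal point, pixels), "k1" (the pictures are not rectified: a ray, as slopes to the right and down, at radius r is drawn at 1 + k1 r^2 times it, then the intrinsics apply), "T" (4x4, takes a point from camera to world coordinates). Camera axes: x right, y up, looking along -z (the intrinsics and any distortion apply to the point x, -y, -z); pixel columns grow to the right and rows downward; lengths in m; the calibration is good to about 2 mm. A picture is of the moment at which its call begins. calibration takes no time and is no camera call.
- ticket.sign_off(): hands the job in; it is judged then, once.
The state is a dict: "t": time; "q": joint angles; "qd": joint speeds; "tau": joint torques, N m; "tcp_pos": TCP position; "tool_rot": TCP orientation; "force": force on the tool from outside, world axes, zero at the start; "ft_torque": the same for the moment, N m; "finger_gap": opening from 0.0 (shut) to 1.0 (fully open); "gripper_force": force on a finger pad.
Only numpy, scipy, OpenCV 4.12 (cv2) and the standard library are available. Lean on these libraries where they do the work, as an engineer would, in place of code of your own. Each camera call takes 0.05 s, during which the arm holds its last target. There are 200 camera calls.

## Working session

There is one attempt and no reset: what is moved stays moved. The work goes in short steps, Python scripts to look and compute and a shell command to move; the robot and the scene stay as the last step left them, time stands still between calls to the robot, and variables do not carry over. Pictures are saved under pics/ and viewed, at most 11 in all, crops included, and the job is handed in when it is done.

```bash
ls; mkdir -p pics; python3 - <<'E'
from station import manip, viewer, ticket
import cv2,numpy as np
for n in("top","side"):
    cv2.imwrite(f"pics/{n}0.png",cv2.resize(viewer.snapshot(n),(800,600),interpolation=cv2.INTER_CUBIC)); 
    c=viewer.calibration(n);print(n,{k:c[k] for k in c if k!='T'});print(np.round(c['T'],3))
print(manip.sense(),manip.pinch_z)
E
```

```text
pics
top {'fov_y': 45.858116194165184, 'cx': 249.14121500072716, 'cy': 194.43754880108955, 'k1': -0.1357735047814508}
[[ 0.026  0.99  -0.142  0.32 ]
 [-1.     0.025 -0.012  0.022]
 [-0.009  0.142  0.99   1.599]
 [ 0.     0.     0.     1.   ]]
side {'fov_y': 56.36452183377181, 'cx': 256.4516551186157, 'cy': 189.1776439067405, 'k1': -0.10775525752658097}
[[-0.981  0.045 -0.188  0.331]
 [-0.192 -0.347  0.918  1.023]
 [-0.024  0.937  0.349  0.486]
 [ 0.     0.     0.     1.   ]]
{'t': 0.1, 'q': array([-1.46047304e+00,  5.28424055e-01,  1.43374009e+00, -7.38932531e-06,
        1.18140708e+00, -1.78553189e-01]), 'qd': array([-0.00106709, -0.00185622, -0.00252727, -0.0002982 , -0.0002256 ,
        0.00157278]), 'tau': array([-2.71797944e-04, -4.43303239e+01, -1.78586572e+01, -1.87335263e-04,
        3.86662126e-03, -1.32556443e-05]), 'tcp_pos': array([ 0.17796485, -0.59841387,  0.20211112]), 'tool_rot': array([ 9.89586233e-01,  1.43937862e-01,  3.03282257e-05, -9.88827984e-04]), 'force': array([ 0.19510157,  0.5796711 , -0.17767448]), 'ft_torque': array([ 0.02179144, -0.03365522, -0.00644661]), 'gripper_force': 0.0, 'finger_gap': 1.0001117144935316} 0.0187
```

View pics/top0.png

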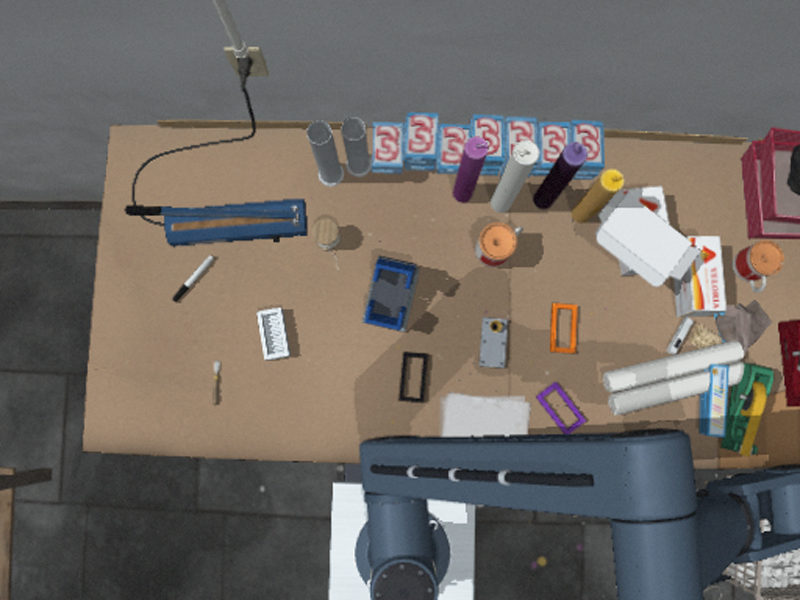

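View pics/side0.png

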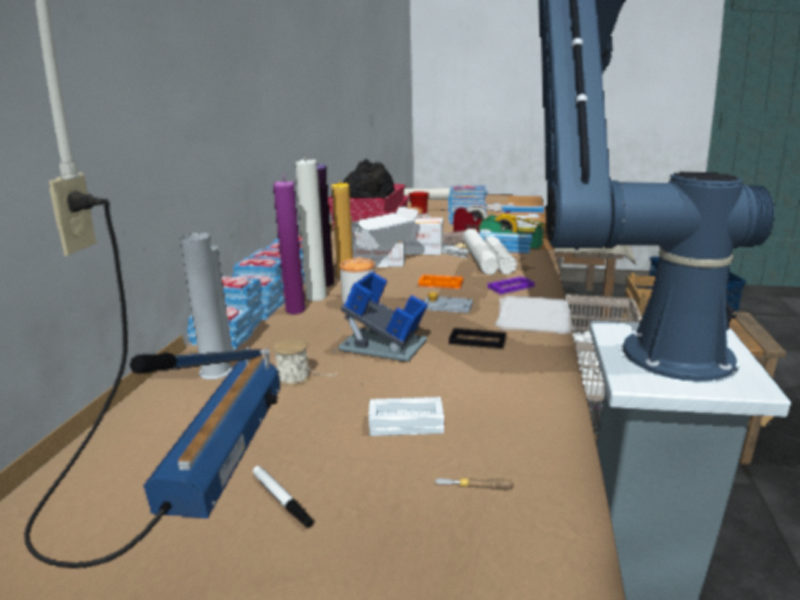

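```bash
cat > h.py <<'E'
from station import manip, viewer, ticket
import cv2,numpy as np
from scipy.spatial.transform import Rotation as R
def intr(n):
    c=viewer.calibration(n);f=192/np.tan(np.radians(c['fov_y'])/2);return c,f
def ray(n,uv):
    c,f=intr(n);d=np.array([(uv[0]-c['cx'])/f,(uv[1]-c['cy'])/f]);s=d.copy()
    for _ in range(20): s=d/(1+c['k1']*(s@s))
    T=np.array(c['T']);return T[:3,3],T[:3,:3]@np.array([s[0],-s[1],-1])
def onz(n,uv,z):
    o,d=ray(n,uv);return o+d*(z-o[2])/d[2]
def proj(n,p):
    c,f=intr(n);T=np.array(c['T']);q=T[:3,:3].T@(np.asarray(p,float)-T[:3,3])
    s=np.array([q[0],-q[1]])/-q[2];s=s*(1+c['k1']*(s@s));return s*f+[c['cx'],c['cy']]
def crop(n,img,x0,y0,x1,y1,k=6):
    return cv2.resize(img[y0:y1,x0:x1],None,fx=k,fy=k,interpolation=cv2.INTER_CUBIC)
def blob(n,img,box,fn,z,k=6):
    """largest blob's hull in box -> world centre & long-axis yaw on plane z"""
    c=crop(n,img,*box,k);m=fn(cv2.cvtColor(c,cv2.COLOR_BGR2HSV).astype(int)).astype(np.uint8)
    cs=cv2.findContours(m,cv2.RETR_EXTERNAL,cv2.CHAIN_APPROX_NONE)[0];h=cv2.convexHull(max(cs,key=cv2.contourArea))
    P=np.array([onz(n,((p[0]+.5)/k-.5+box[0],(p[1]+.5)/k-.5+box[1]),z)[:2] for p in h[:,0]])
    M=cv2.moments((P*1e4).astype(np.float32).reshape(-1,1,2));ctr=np.array([M['m10'],M['m01']])/M['m00']/1e4
    r=cv2.minAreaRect((P*1e3).astype(np.float32))
    yaw=.5*np.arctan2(2*M['mu11'],M['mu20']-M['mu02'])
    return ctr,np.degrees(yaw),r,c,h
def go(p,rot,n=None):
    """constant body-frame rows from measured pose to target; rot: scipy Rotation"""
    s=manip.sense();R0=R.from_quat(s['tool_rot']);w=(R0.inv()*rot).as_rotvec();d=np.asarray(p)-s['tcp_pos']
    n=n or int(np.ceil(max(np.linalg.norm(w)/.12,np.linalg.norm(d)/.04)))or 1
    A=sum((R0*R.from_rotvec(w*i/n)).as_matrix() for i in range(n));v=np.linalg.solve(A,d)
    print(n,'rows slide cm',np.round(v*100,3),'ang',np.round(w/n,4),'tot tool-frame cm',np.round(R0.inv().apply(d)*100,2))
def rotz(yaw,pitch=0):
    """tool down, closing line (tool y) square to yaw (deg); pitch deg = bed slope; tool x = bed x"""
    b=R.from_euler('z',yaw,degrees=True)*R.from_euler('y',-pitch,degrees=True)
    return b*R.from_euler('x',180,degrees=True)
E
python3 - <<'E'
from h import *
im=viewer.snapshot("top")
white=lambda h:(h[...,1]<45)&(h[...,2]>130)
org=lambda h:(h[...,0]<14)&(h[...,1]>170)
grey=lambda h:(h[...,1]<60)&(h[...,2]>75)
blue=lambda h:(h[...,0]>100)&(h[...,0]<130)&(h[...,1]>130)
o=[]
for nm,box,fn,z in [("body",(154,185,194,240),white,.015),("frame",(340,182,382,237),org,.007),("cover",(297,192,335,245),grey,.007),("bed",(222,155,280,218),blue,.09)]:
    c,y,r,cr,h=blob("top",im,box,fn,z);print(nm,np.round(c,4),round(y,1),np.round(r[1],1),round(r[2],1))
    if nm!="bed": cv2.drawContours(cr,[h],-1,(0,0,255),1)
    o.append(cv2.copyMakeBorder(cr,0,390-cr.shape[0],0,4,0))
s=viewer.snapshot("side");o2=crop("side",s,212,170,285,235,6)
a=np.hstack(o)[:, :1100];print(a.shape,o2.shape)
W=max(o[3].shape[1]+o2.shape[1],0)
cv2.imwrite("pics/a.png",cv2.resize(np.hstack(o[:3]),None,fx=.9,fy=.9)); cv2.imwrite("pics/b.png",np.hstack([o[3][:390],o2[:390]]))
E
```

```text
body [0.4754 0.305 ] 12.2 [116.1  59.7] 12.1
frame [ 0.5044 -0.3538] -3.4 [ 59.4 110.8] 86.9
cover [ 0.4681 -0.1936] -2.9 [ 64.1 115.7] 87.2
bed [0.5148 0.0508] 79.7 [80.7 51.5] 79.2
(390, 1084, 3) (390, 438, 3)
```

View pics/a.png

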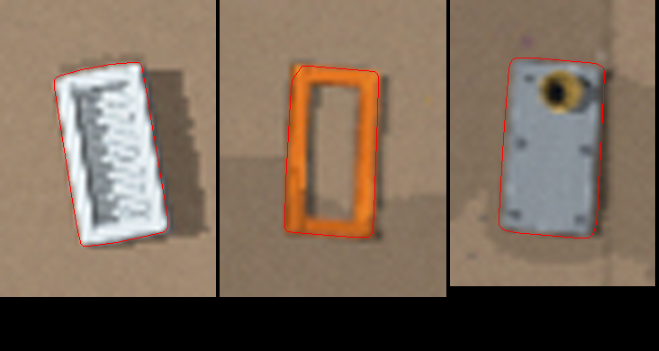

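View pics/b.png

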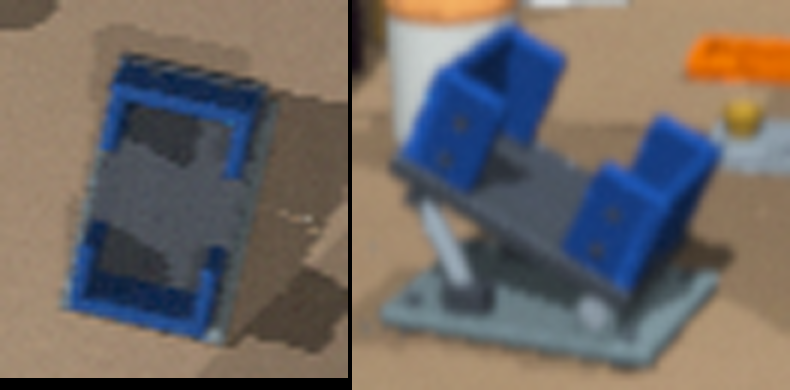

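```bash
cat > bed.py <<'E'
from h import *
from scipy.optimize import least_squares
def bedT(x,y,yaw):
    return R.from_euler('z',yaw)*R.from_euler('y',-25,degrees=True),np.array([x,y,.068])
def b2w(b,p): r,o=b; return r.apply(p)+o
E
python3 - <<'E'
from bed import *
im=viewer.snapshot("top");box=(222,155,280,218);k=6
c=crop("top",im,*box);h=cv2.cvtColor(c,cv2.COLOR_BGR2HSV)
m=((h[...,0]>100)&(h[...,0]<130)&(h[...,1]>130)&(h[...,2]>115)).astype(np.uint8)
m=cv2.morphologyEx(m,cv2.MORPH_OPEN,np.ones((3,3)))
pts=cv2.findNonZero(m);q=cv2.boxPoints(cv2.minAreaRect(pts))
hull=cv2.convexHull(pts);q=cv2.approxPolyN(hull,4,ensure_convex=True)[0].astype(float)
print(q)
uv=(q+.5)/k-.5+np.array(box[:2])
# order: TL,TR,BR,BL  -> bed x+ y+, x+ y-, x- y-, x- y+
ctr=uv.mean(0);cor=[min(uv,key=lambda p:-((p-ctr)@s)) for s in np.array([[-.45,-1.],[1.2,-1],[.45,1],[-1.2,1]])]
mod=np.array([[.067,.04,.052],[.067,-.04,.052],[-.067,-.04,.052],[-.067,.04,.052]])
f=lambda v:np.concatenate([proj("top",b2w(bedT(*v),p))-u for p,u in zip(mod,cor)])
r=least_squares(f,[.51,.05,-.2]);print(r.x[:2],np.degrees(r.x[2]),np.round(r.fun.reshape(4,2),2))
b=bedT(*r.x)
s=viewer.snapshot("side");o2=crop("side",s,212,170,285,235,6)
for n,img,bx in(("top",c,box),("side",o2,(212,170))):
    for z in(.0,.055):
        P=[((proj(n,b2w(b,[x,y,z]))-np.array(bx[:2])+.5)*k-.5).astype(int) for x,y in((.067,.04),(.067,-.04),(-.067,-.04),(-.067,.04))]
        cv2.polylines(img,[np.array(P)],True,(0,255,255) if z else (0,0,255),1)
cv2.imwrite("pics/c.png",np.hstack([cv2.copyMakeBorder(c,0,390-c.shape[0],0,4,0),o2]))
E
```

```text
[[201. 339.]
 [ 66. 306.]
 [113.  82.]
 [250. 111.]]
[0.57061456 0.04136463] -11.507737657668498 [[-0.48 -0.42]
 [ 0.56  0.12]
 [ 0.33  0.06]
 [-0.41  0.24]]
```

View pics/c.png

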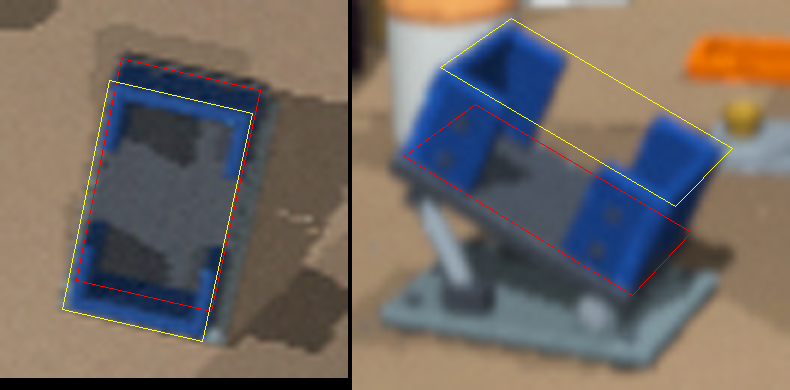

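```bash
cat > edge.py <<'E'
from bed import *
def prof(n,im,b,P):
    uv=np.array([proj(n,b2w(b,p)) for p in P],np.float32)
    return cv2.remap(im,uv[:,0].reshape(1,-1),uv[:,1].reshape(1,-1),cv2.INTER_LINEAR)[0].astype(float)
E
python3 - <<'E'
from edge import *
im=viewer.snapshot("top");b=bedT(.5706,.0414,np.radians(-11.5))
t=np.arange(-.056,.0561,.002)
for xs in((.035,.062),(-.062,-.035)):
    a=np.mean([prof("top",im,b,[[x,y,.05] for y in t]) for x in np.linspace(*xs,9)],0)
    print(xs,[(int(y*1000),int(p[0]-p[2])) for y,p in zip(t,a)])
t=np.arange(-.08,.0861,.002)
a=np.mean([prof("top",im,b,[[x,y,.05] for x in t]) for y in np.linspace(-.022,.022,9)],0)
print('x',[(int(y*1000),int(p[0]-p[2]),int(p[0])) for y,p in zip(t,a) if abs(y)>.04])
E
```

```text
(0.035, 0.062) [(-56, -26), (-54, -18), (-52, -3), (-49, 6), (-47, 10), (-45, 10), (-43, 14), (-41, 30), (-39, 58), (-37, 83), (-35, 97), (-33, 97), (-31, 77), (-29, 56), (-27, 40), (-25, 34), (-23, 32), (-21, 31), (-19, 31), (-17, 32), (-15, 32), (-13, 31), (-11, 30), (-9, 30), (-7, 29), (-5, 28), (-3, 29), (-1, 30), (0, 28), (2, 28), (4, 29), (6, 29), (8, 28), (10, 28), (12, 29), (14, 30), (16, 30), (18, 30), (20, 29), (22, 30), (24, 34), (26, 43), (28, 56), (30, 73), (32, 87), (34, 98), (36, 89), (38, 52), (40, 6), (42, -25), (44, -39), (46, -43), (48, -43), (50, -44), (52, -45), (54, -45), (56, -46)]
(-0.062, -0.035) [(-56, -28), (-54, -21), (-52, -8), (-49, 3), (-47, 9), (-45, 12), (-43, 15), (-41, 31), (-39, 58), (-37, 82), (-35, 97), (-33, 95), (-31, 83), (-29, 67), (-27, 55), (-25, 51), (-23, 50), (-21, 50), (-19, 51), (-17, 51), (-15, 51), (-13, 50), (-11, 49), (-9, 48), (-7, 47), (-5, 48), (-3, 48), (-1, 48), (0, 49), (2, 49), (4, 48), (6, 47), (8, 46), (10, 46), (12, 46), (14, 47), (16, 47), (18, 46), (20, 44), (22, 44), (24, 47), (26, 51), (28, 58), (30, 70), (32, 85), (34, 97), (36, 94), (38, 64), (40, 30), (42, -1), (44, -25), (46, -40), (48, -45), (50, -46), (52, -46), (54, -46), (56, -46)]
x [(-80, -46, 114), (-78, -46, 114), (-76, -46, 114), (-74, -46, 113), (-72, -44, 110), (-69, -24, 104), (-67, 23, 110), (-65, 71, 127), (-63, 96, 138), (-61, 99, 137), (-59, 89, 122), (-57, 70, 97), (-55, 57, 80), (-53, 54, 76), (-51, 53, 73), (-49, 52, 71), (-47, 51, 70), (-45, 49, 69), (-43, 44, 66), (-41, 31, 65), (40, 9, 66), (42, 9, 67), (44, 10, 66), (46, 9, 65), (48, 9, 65), (50, 9, 66), (52, 9, 66), (54, 14, 67), (56, 37, 82), (58, 75, 114), (60, 97, 136), (62, 100, 138), (64, 92, 126), (66, 72, 100), (68, 59, 81), (70, 56, 76), (72, 55, 75), (74, 51, 74), (76, 43, 73), (78, 30, 77), (80, 17, 79), (82, 2, 70), (84, -18, 74), (86, -33, 87)]
```

```bash
python3 - <<'E'
from h import *
go([.42,-.25,.2],rotz(14),11)
s=manip.sense(); 
p=np.array([.42,-.25,.2])
# second leg from there
w=(rotz(14).inv()*rotz(12.2)).as_rotvec();print(w, rotz(14).inv().apply(np.array([.4754,.305,.1])-p)*100)
E
```

```text
11 rows slide cm [ 2.963 -2.475  0.026] ang [-0.    -0.     0.004] tot tool-frame cm [ 33.13 -26.56   0.29]
[ 0.00000000e+00 -3.84734139e-18  3.14159265e-02] [ 18.80210353 -52.51116551  10.        ]
```

```bash
python3 -m creep '[{"slide":[3,-2.5,0],"angular":[0,0,0.004],"claw":1},{"slide":[3,-2.5,0],"angular":[0,0,0.004],"claw":1},{"slide":[3,-2.5,0],"angular":[0,0,0.004],"claw":1},{"slide":[3,-2.5,0],"angular":[0,0,0.004],"claw":1},{"slide":[3,-2.5,0],"angular":[0,0,0.004],"claw":1},{"slide":[3,-2.5,0],"angular":[0,0,0.004],"claw":1},{"slide":[3,-2.5,0],"angular":[0,0,0.004],"claw":1},{"slide":[3,-2.5,0],"angular":[0,0,0.004],"claw":1},{"slide":[3,-2.5,0],"angular":[0,0,0.004],"claw":1},{"slide":[3,-2.5,0],"angular":[0,0,0.004],"claw":1}]' 40
python3 -c "
from h import *
go([.42,0.05,.2],rotz(13));go([.4754,.305,.1],rotz(12.2))"
```

```text
t: 1.18
tcp_pos: [0.401, -0.2764, 0.2033]
tool_rot: [0.992, 0.124, 0.0, 0.0]
force: [0.2, -0.4, -0.3]
finger_gap: 1.001
gripper_force: 0.0
9 rows slide cm [ 1.063 -3.474  0.036] ang [ 0.0001 -0.      0.0024] tot tool-frame cm [  9.86 -31.17   0.31]
15 rows slide cm [ 1.373 -3.659  0.688] ang [ 0.     -0.      0.0024] tot tool-frame cm [ 21.49 -54.54  10.3 ]
```

```bash
python3 -m creep '[{"slide":[1.4,-3.7,0],"angular":[0,0,0.0024],"claw":1},{"slide":[1.4,-3.7,0],"angular":[0,0,0.0024],"claw":1},{"slide":[1.4,-3.7,0],"angular":[0,0,0.0024],"claw":1},{"slide":[1.4,-3.7,0],"angular":[0,0,0.0024],"claw":1},{"slide":[1.4,-3.7,0],"angular":[0,0,0.0024],"claw":1},{"slide":[1.4,-3.7,0],"angular":[0,0,0.0024],"claw":1},{"slide":[1.4,-3.7,0],"angular":[0,0,0.0024],"claw":1},{"slide":[1.4,-3.7,0],"angular":[0,0,0.0024],"claw":1},{"slide":[1.4,-3.7,0],"angular":[0,0,0.0024],"claw":1},{"slide":[1.4,-3.7,0],"angular":[0,0,0.0024],"claw":1}]'
python3 -c "
from h import *
go([.4754,.305,.1],rotz(12.2))"
```

```text
t: 2.02
tcp_pos: [0.449, 0.1166, 0.2033]
tool_rot: [0.994, 0.112, 0.0, 0.0]
force: [0.9, -0.9, 0.0]
finger_gap: 1.002
gripper_force: 0.0
6 rows slide cm [ 1.113 -2.969  1.722] ang [ 0.     -0.0001  0.002 ] tot tool-frame cm [  6.76 -17.78  10.33]
```

```bash
python3 -m creep '[{"slide":[1.2,-3,1.7],"angular":[0,0,0.002],"claw":1},{"slide":[1.2,-3,1.7],"angular":[0,0,0.002],"claw":1},{"slide":[1.2,-3,1.7],"angular":[0,0,0.002],"claw":1},{"slide":[1.2,-3,1.7],"angular":[0,0,0.002],"claw":1},{"slide":[1.2,-3,1.7],"angular":[0,0,0.002],"claw":1},{"slide":[0,0,0],"angular":[0,0,0],"claw":1},{"slide":[0,0,0],"angular":[0,0,0],"claw":1}]'
python3 -c "
from h import *
go([.4754,.305,.001],rotz(12.2))
cv2.imwrite('pics/d.png',cv2.resize(viewer.snapshot('top')[140:290,90:290],None,fx=4,fy=4,interpolation=2))"
```

```text
t: 2.6
tcp_pos: [0.474, 0.2753, 0.1168]
tool_rot: [0.994, 0.109, -0.001, 0.0]
force: [-0.2, -0.4, -0.4]
finger_gap: 1.001
gripper_force: 0.0
3 rows slide cm [ 0.264 -0.958  3.86 ] ang [0.0001 0.0007 0.0017] tot tool-frame cm [ 0.8  -2.87 11.58]
```

View pics/d.png

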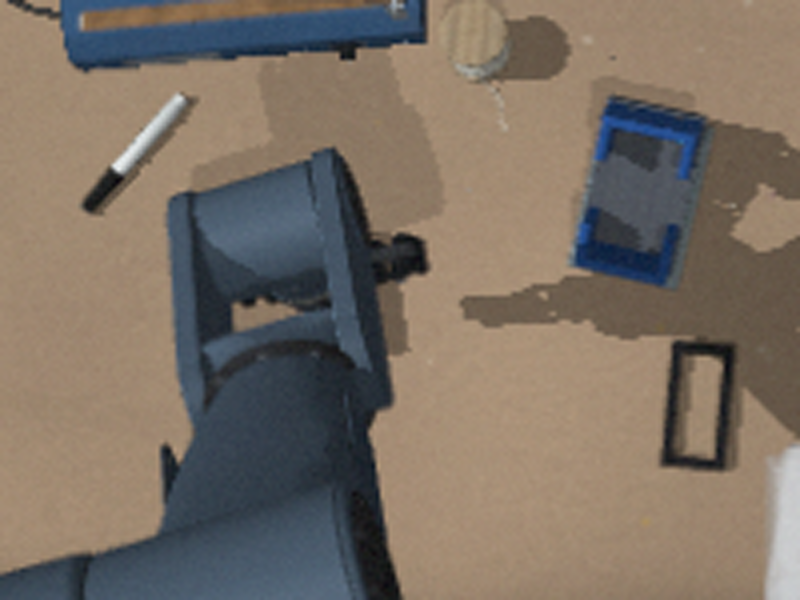

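```bash
python3 -m creep '[{"slide":[0.3,-1,1.5],"angular":[0,0.001,0.002],"claw":1},{"slide":[0.3,-1,1.5],"angular":[0,0.001,0.002],"claw":1},{"slide":[0.2,-0.9,1],"angular":[0,0,0.001],"claw":1},{"slide":[0,0,2.5],"angular":[0,0,0],"claw":1},{"slide":[0,0,2.5],"angular":[0,0,0],"claw":1},{"slide":[0,0,1],"angular":[0,0,0],"claw":1},{"slide":[0,0,0],"angular":[0,0,0],"claw":1},{"slide":[0,0,0],"angular":[0,0,0],"claw":1}]'
python3 -c "
from h import *
go([.4754,.305,.003],rotz(12.2))"
```

```text
t: 3.32
tcp_pos: [0.4768, 0.3036, 0.0183]
tool_rot: [0.995, 0.104, 0.001, -0.0]
force: [-0.6, -0.3, 1.7]
finger_gap: 1.0
gripper_force: 0.0
1 rows slide cm [-0.107 -0.164  1.532] ang [ 0.0001 -0.0016 -0.004 ] tot tool-frame cm [-0.11 -0.16  1.53]
```

```bash
python3 -m creep '[{"slide":[-0.1,-0.15,0.8],"angular":[0,0,-0.004],"claw":1},{"slide":[0,0,0.7],"angular":[0,0,0],"claw":1},{"slide":[0,0,0],"angular":[0,0,0],"claw":0.2},{"slide":[0,0,0],"angular":[0,0,0],"claw":-0.2},{"slide":[0,0,0],"angular":[0,0,0],"claw":-1},{"slide":[0,0,0],"angular":[0,0,0],"claw":-1},{"slide":[0,0,0],"angular":[0,0,0],"claw":-1},{"slide":[0,0,0],"angular":[0,0,0],"claw":-1}]' 40
python3 -c "
from h import *
print(manip.sense()['tcp_pos'])"
```

```text
t: 3.98
tcp_pos: [0.4754, 0.3055, 0.0033]
tool_rot: [0.994, 0.107, 0.001, -0.0]
force: [0.3, -0.9, 0.7]
finger_gap: 0.143
gripper_force: 0.0
[0.47544982 0.30552075 0.00327131]
```

```bash
python3 -c "
from h import *
s=viewer.snapshot('side');print(manip.sense()['finger_gap'],proj('side',manip.sense()['tcp_pos']))
cv2.imwrite('pics/e.png',cv2.resize(s[140:320,170:370],None,fx=3.3,fy=3.3,interpolation=2))"
```

```text
0.05384732276046806 [259.90538813 271.08568172]
```

View pics/e.png

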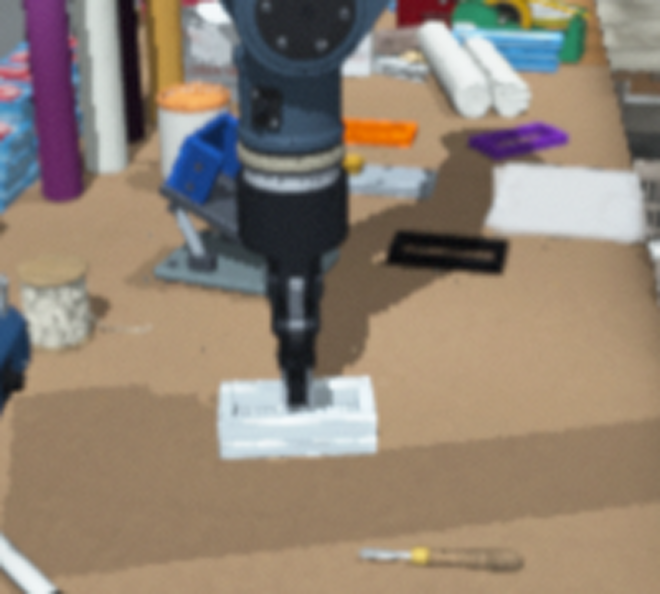

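```bash
python3 -c "
from h import *
f=lambda x,y:(170+(x+.5)/3.3-.5,140+(y+.5)/3.3-.5)
for n,p,z in(('nearbotL',(220,458),0),('nearbotR',(377,455),0),('neartopL',(220,425),.03),('neartopR',(377,422),.03),('fartopL',(222,380),.03),('fartopR',(370,377),.03)): print(n,np.round(onz('side',f(*p),z),4))
s=manip.sense();p=s['tcp_pos']
for z in(0.0033,.013,.023,.033,.05):
  u=proj('side',[p[0],p[1],z]);print(z,(u-[170,140])*3.3)
print(s)
"
```

```text
nearbotL [ 0.5253  0.3398 -0.    ]
nearbotR [ 0.4159  0.3187 -0.    ]
neartopL [0.523  0.3432 0.03  ]
neartopR [0.4156 0.3225 0.03  ]
fartopL [0.5363 0.284  0.03  ]
fartopR [0.4283 0.263  0.03  ]
0.0033 [296.68524538 432.47650296]
0.013 [296.41417307 421.11960823]
0.023 [296.13193069 409.2993653 ]
0.033 [295.84683752 397.36449986]
0.05 [295.35557434 376.80988342]
{'t': 4.0333, 'q': array([ 3.73609193e-01,  7.46248511e-01,  1.72435882e+00, -4.91674052e-04,
        6.68647917e-01,  1.73098039e+00]), 'qd': array([ 0.00057823,  0.00055722,  0.00236805, -0.00051788, -0.00017551,
        0.00041012]), 'tau': array([ 8.41797100e-04, -4.42324162e+01, -8.63516003e+00, -7.12132169e-04,
       -8.02509603e-03, -1.54977693e-05]), 'tcp_pos': array([0.47542277, 0.30549396, 0.00320882]), 'tool_rot': array([ 9.94290380e-01,  1.06701696e-01,  1.16757855e-03, -1.61010997e-04]), 'force': array([ 0.56464732,  0.20991832, -0.15537021]), 'ft_torque': array([-0.0280034 , -0.05509336,  0.0519388 ]), 'gripper_force': 0.0, 'finger_gap': 0.05384732276046806}
```

```bash
python3 -m creep '[{"slide":[0,0,0],"angular":[0,0,0],"claw":-1},{"slide":[0,0,0],"angular":[0,0,0],"claw":-0.05},{"slide":[0,0,0],"angular":[0,0,0],"claw":-0.05},{"slide":[0,0,0],"angular":[0,0,0],"claw":-0.05},{"slide":[0,0,0],"angular":[0,0,0],"claw":-0.05},{"slide":[0,0,0],"angular":[0,0,0],"claw":-0.05}]' 20
python3 - <<'E'
from h import *
s=viewer.snapshot('side');np.save('s1.npy',s);st=manip.sense();print(st['finger_gap'],st['force'],st['tcp_pos'])
for y in range(200,275,2): print(y,s[y,245:275:2].mean(1).astype(int) if 0 else [int(v) for v in s[y,246:276:2].mean(1)])
E
```

```text
t: 4.53
tcp_pos: [0.4753, 0.3054, 0.003]
tool_rot: [0.994, 0.107, 0.001, -0.0]
force: [-0.4, 0.1, -0.2]
finger_gap: 0.475
gripper_force: 0.0
0.4792581277819049 [-0.08199798 -0.10888506  0.34066038] [0.47531035 0.30541762 0.00300567]
200 [33, 35, 36, 37, 39, 37, 36, 38, 38, 37, 35, 34, 30, 30, 37]
202 [33, 32, 36, 35, 36, 37, 36, 35, 35, 35, 34, 31, 30, 31, 39]
204 [34, 34, 36, 36, 36, 36, 37, 37, 37, 35, 34, 32, 33, 30, 37]
206 [29, 32, 34, 34, 35, 35, 37, 36, 35, 33, 32, 34, 33, 31, 38]
208 [31, 33, 36, 35, 37, 35, 36, 36, 36, 36, 34, 33, 33, 31, 35]
210 [34, 34, 33, 37, 36, 37, 35, 37, 36, 35, 34, 34, 32, 31, 34]
212 [32, 33, 35, 37, 35, 34, 38, 37, 35, 35, 32, 34, 33, 31, 50]
214 [33, 33, 36, 37, 37, 37, 37, 37, 35, 36, 33, 34, 32, 47, 79]
216 [45, 37, 36, 35, 35, 37, 36, 36, 36, 36, 36, 47, 64, 79, 86]
218 [64, 59, 43, 27, 32, 38, 34, 35, 35, 29, 34, 79, 85, 79, 89]
220 [91, 73, 68, 27, 32, 37, 36, 36, 35, 22, 33, 77, 77, 87, 86]
222 [126, 118, 80, 32, 31, 40, 38, 37, 37, 25, 29, 69, 84, 89, 89]
224 [129, 125, 86, 56, 41, 43, 108, 110, 55, 32, 56, 80, 89, 91, 90]
226 [131, 134, 9
[... 1107 characters left out ...]
8, 221, 216, 215, 208, 137, 33, 29, 49, 115, 138, 137, 159, 220, 222]
260 [218, 218, 217, 218, 212, 154, 41, 34, 54, 143, 136, 135, 161, 214, 217]
262 [215, 214, 212, 214, 218, 163, 45, 33, 49, 146, 136, 135, 164, 212, 212]
264 [214, 213, 223, 226, 230, 164, 51, 42, 56, 154, 178, 175, 224, 236, 232]
266 [224, 225, 233, 235, 232, 197, 164, 150, 158, 192, 233, 234, 237, 236, 239]
268 [225, 230, 235, 237, 237, 235, 234, 229, 227, 226, 225, 218, 216, 216, 217]
270 [217, 218, 219, 219, 218, 218, 218, 217, 218, 217, 218, 217, 217, 216, 216]
272 [216, 216, 221, 221, 220, 216, 215, 215, 213, 216, 218, 218, 217, 222, 221]
274 [234, 240, 241, 239, 235, 224, 211, 206, 205, 207, 207, 207, 214, 222, 223]
```

```bash
python3 -m creep '[{"slide":[0,0,-3],"angular":[0,0,0],"claw":-1},{"slide":[0,0,-3],"angular":[0,0,0],"claw":-1},{"slide":[0,0,-2],"angular":[0,0,0],"claw":-1},{"slide":[0,0,0],"angular":[0,0,0],"claw":-1},{"slide":[0,0,0],"angular":[0,0,0],"claw":-1},{"slide":[0,0,0],"angular":[0,0,0],"claw":-1}]' 20
python3 - <<'E'
from h import *
s=viewer.snapshot('side');st=manip.sense();p=st['tcp_pos'];print(st['finger_gap'],p)
c=cv2.resize(s[140:300,170:350],None,fx=4,fy=4,interpolation=2)
Rm=R.from_quat(st['tool_rot']).as_matrix()
for d in(0,.0187,.0727):
    u=(proj('side',p-Rm[:,2]*d)-[170,140]+.5)*4-.5;print(d,u);cv2.drawMarker(c,tuple(int(v) for v in u),(0,0,255),cv2.MARKER_CROSS,14,1)
cv2.imwrite('pics/f.png',c)
E
```

```text
t: 5.08
tcp_pos: [0.4745, 0.3051, 0.0825]
tool_rot: [0.994, 0.107, 0.0, 0.0]
force: [1.2, -0.0, 0.3]
finger_gap: -0.002
gripper_force: 0.0
-0.00037129209238649674 [0.47416889 0.30497888 0.08199137]
0 [360.65375553 409.96931649]
0.0187 [359.97569506 381.24157041]
0.0727 [357.94511741 295.39641255]
```

View pics/f.png

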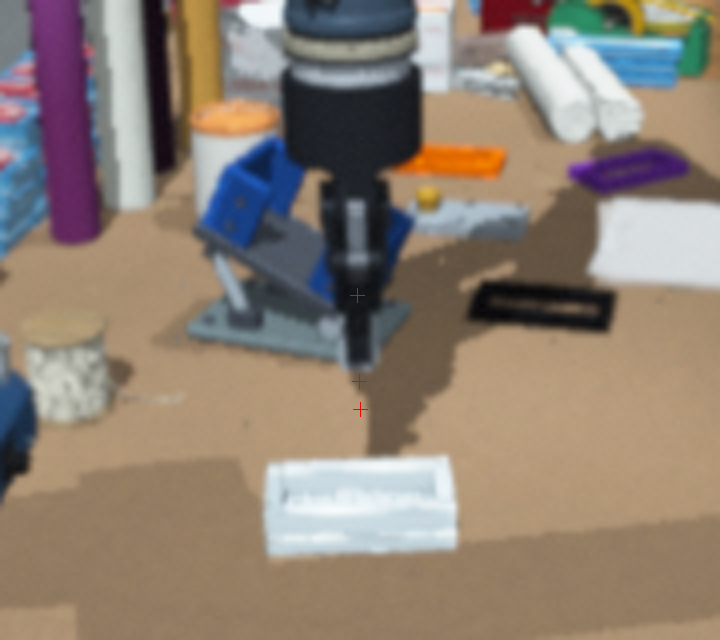

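```bash
python3 -m creep '[{"slide":[0.1,0,0],"angular":[0,0,0],"claw":1},{"slide":[0,0,0],"angular":[0,0,0],"claw":1},{"slide":[0,0,1],"angular":[0,0,0],"claw":1},{"slide":[0,0,2],"angular":[0,0,0],"claw":1},{"slide":[0,0,2.5],"angular":[0,0,0],"claw":1},{"slide":[0,0,2],"angular":[0,0,0],"claw":1},{"slide":[0,0,1],"angular":[0,0,0],"claw":1},{"slide":[0,0,0.3],"angular":[0,0,0],"claw":1},{"slide":[0,0,0.2],"angular":[0,0,0],"claw":1},{"slide":[0,0,0],"angular":[0,0,0],"claw":1}]'
python3 -m creep '[{"slide":[0,0,0.5],"angular":[0,0,0],"claw":1},{"slide":[0,0,0.3],"angular":[0,0,0],"claw":1},{"slide":[0,0,0],"angular":[0,0,0],"claw":1}]'
```

```text
t: 5.97
tcp_pos: [0.4766, 0.3058, -0.007]
tool_rot: [0.994, 0.107, 0.001, -0.0]
force: [-0.2, 0.3, 0.1]
finger_gap: 1.001
gripper_force: 0.0
t: 6.22
tcp_pos: [0.4764, 0.3057, -0.0148]
tool_rot: [0.994, 0.107, 0.001, -0.0]
force: [-0.0, 0.8, 0.9]
finger_gap: 0.997
gripper_force: 0.0
```

```bash
python3 -m creep '[{"slide":[-0.1,0,0.5],"angular":[0,0,0],"claw":1},{"slide":[0,0,0.3],"angular":[0,0,0],"claw":1},{"slide":[0,0,0],"angular":[0,0,0],"claw":1},{"slide":[0,0,0],"angular":[0,0,0],"claw":0.5},{"slide":[0,0,0],"angular":[0,0,0],"claw":0.3},{"slide":[0,0,0],"angular":[0,0,0],"claw":0.2},{"slide":[0,0,0],"angular":[0,0,0],"claw":0.2},{"slide":[0,0,0],"angular":[0,0,0],"claw":0.2}]' 40
```

```text
t: 6.88
tcp_pos: [0.4756, 0.3053, -0.0226]
tool_rot: [0.994, 0.107, 0.001, -0.0]
force: [-0.6, -1.6, 2.8]
finger_gap: 0.646
gripper_force: 44.6
```

```bash
python3 - <<'E'
from h import *
a=np.load('s1.npy');b=viewer.snapshot('side')
def edges(s):
    g=s.astype(float);sat=g.max(2)-g.min(2);m=((sat<40)&(g.min(2)>110)).astype(np.uint8)[225:300,225:300]
    cs=cv2.findContours(m,0,1)[0];c=max(cs,key=cv2.contourArea);x=cv2.boundingRect(c)
    return x,[ (225+u,225+int(np.nonzero(m[:,u])[0].max())) for u in(18,24,50,56)]
print(edges(a));print(edges(b))
for n,s in(('a',a),('b',b)):
    # subpixel bottom edge: blue channel (white high, table low)
    for u in(240,245,278,282):
        p=s[262:290,u-1:u+2,0].mean(1);l=(p[:6].mean()+p[-3:].mean())/2;i=np.nonzero(p>l)[0].max();v=262+i+(p[i]-l)/(p[i]-p[i+1]);print(n,u,round(v,2),np.round(onz('side',(u,v),0),4)[:2])
E
```

```text
((10, 28, 50, 27), [(243, 279), (249, 279), (275, 278), (281, 277)])
((10, 29, 50, 27), [(243, 279), (249, 279), (275, 278), (281, 278)])
a 240 278.65 [0.5165 0.3392]
a 245 278.23 [0.5054 0.3357]
a 278 276.95 [0.4299 0.3184]
a 282 276.72 [0.4207 0.3161]
b 240 279.04 [0.5162 0.3408]
b 245 278.64 [0.505  0.3373]
b 278 277.53 [0.4295 0.3208]
b 282 277.53 [0.4203 0.3194]
```

```bash
python3 -m creep '[{"slide":[0,0,-0.5],"angular":[0,0,0],"claw":-1},{"slide":[0,0,-1.5],"angular":[0,0,0],"claw":-1},{"slide":[0,0,-3],"angular":[0,0,0],"claw":-1},{"slide":[0,0,-4],"angular":[0,0,0],"claw":-1},{"slide":[0,0,-4],"angular":[0,0,0],"claw":-1},{"slide":[0,0,-4],"angular":[0,0,0],"claw":-1},{"slide":[0,0,-3],"angular":[0,0,0],"claw":-1},{"slide":[0,0,0],"angular":[0,0,0],"claw":-1},{"slide":[0,0,0],"angular":[0,0,0],"claw":-1}]' 60
```

```text
t: 7.68
tcp_pos: [0.4755, 0.3059, 0.1786]
tool_rot: [0.994, 0.107, 0.003, -0.001]
force: [-0.8, -0.3, -4.3]
finger_gap: 0.642
gripper_force: 65.7
```

```bash
python3 - <<'E'
from bed import *
b=bedT(.5706,.0414,np.radians(-11.5))
p=b2w(b,[0,0,.11-.0226]);print(p);go(p+[0,0,.0],rotz(-11.5,25),8)
E
```

```text
[0.53440468 0.04876402 0.1472113 ]
8 rows slide cm [0.544 3.247 0.557] ang [-0.0116  0.0531  0.0509] tot tool-frame cm [ 0.28 26.38  3.12]
```

```bash
python3 -m creep '[{"slide":[0.54,3.25,0.56],"angular":[-0.0116,0.053,0.051],"claw":-1},{"slide":[0.54,3.25,0.56],"angular":[-0.0116,0.053,0.051],"claw":-1},{"slide":[0.54,3.25,0.56],"angular":[-0.0116,0.053,0.051],"claw":-1},{"slide":[0.54,3.25,0.56],"angular":[-0.0116,0.053,0.051],"claw":-1},{"slide":[0.54,3.25,0.56],"angular":[-0.0116,0.053,0.051],"claw":-1},{"slide":[0.54,3.25,0.56],"angular":[-0.0116,0.053,0.051],"claw":-1},{"slide":[0.54,3.25,0.56],"angular":[-0.0116,0.053,0.051],"claw":-1},{"slide":[0.54,3.25,0.56],"angular":[-0.0116,0.053,0.051],"claw":-1},{"slide":[0,0,0],"angular":[0,0,0],"claw":-1},{"slide":[0,0,0],"angular":[0,0,0],"claw":-1}]'
python3 - <<'E'
from bed import *
b=bedT(.5706,.0414,np.radians(-11.5))
p=b2w(b,[0,0,.11-.0226]);go(p,rotz(-11.5,25))
st=manip.sense();t=R.from_quat(st['tool_rot'])
bR,bo=b
print('bed-frame tcp',bR.inv().apply(st['tcp_pos']-bo),np.round((bR.inv()*t).as_matrix(),3).tolist())
# predicted block outline (tool-z bias) and (world-z bias)
o1=st['tcp_pos']-t.as_matrix()[:,2]*.0226*-1*-1; o2=st['tcp_pos']+[0,0,.0226]
Q=t*R.from_euler('x',180,degrees=True)
out=[]
for n,x0,y0,x1,y1 in(("side",195,130,295,250),("top",215,140,290,230)):
    s=viewer.snapshot(n);c=crop(n,s,x0,y0,x1,y1,4 if n=='side' else 5);k=c.shape[0]/(y1-y0)
    for o,col in((o1,(0,0,255)),(o2,(0,255,0))):
        for z in(0,.03):
            P=np.array([((proj(n,Q.apply([x,y,z])+o)-[x0,y0]+.5)*k-.5).astype(int) for x,y in((.055,.028),(.055,-.028),(-.055,-.028),(-.055,.028))])
            cv2.polylines(c,[P],True,col,1)
    out.append(cv2.copyMakeBorder(c,0,480-c.shape[0],0,2,0))
cv2.imwrite('pics/g.png',np.hstack(out));print(np.hstack(out).shape)
E
```

```text
t: 8.52
tcp_pos: [0.5298, 0.0466, 0.1423]
tool_rot: [0.973, -0.1, 0.209, 0.023]
force: [0.2, -0.3, -3.4]
finger_gap: 0.643
gripper_force: 65.9
1 rows slide cm [ 0.574 -0.304 -0.279] ang [ 0.005   0.0125 -0.0024] tot tool-frame cm [ 0.57 -0.3  -0.28]
bed-frame tcp [-0.00577781 -0.00304343  0.08469596] [[1.0, -0.002, -0.013], [-0.002, -1.0, -0.005], [-0.013, 0.005, -1.0]]
(480, 779, 3)
```

View pics/g.png

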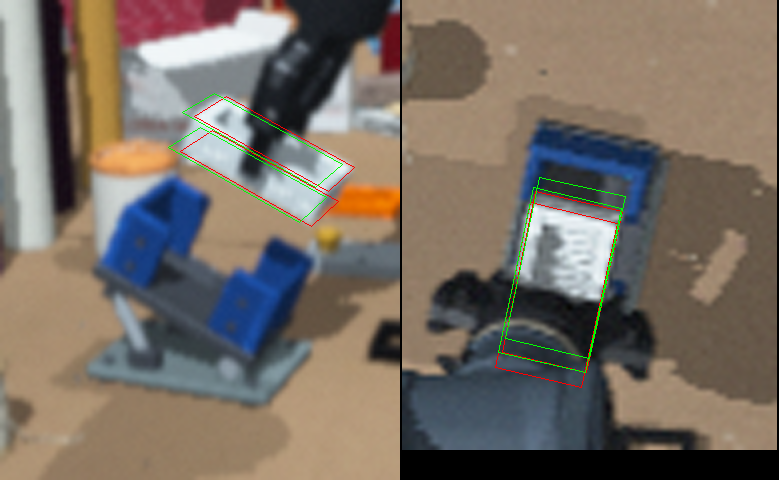

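```bash
python3 -m creep '[{"slide":[0.57,-0.3,-0.28],"angular":[0.005,0.0125,-0.0024],"claw":-1},{"slide":[0,0,0],"angular":[0,0,0],"claw":-1},{"slide":[0,0,0],"angular":[0,0,0],"claw":-1}]'
cat > blk.py <<'E'
from edge import *
BED=bedT(.5706,.0414,np.radians(-11.5))
def state():
    st=manip.sense();t=R.from_quat(st['tool_rot']);bR,bo=BED
    print('bed-frame tcp mm',np.round(bR.inv().apply(st['tcp_pos']-bo)*1e3,2),'rotvec err',np.round((R.from_euler('x',180,degrees=True).inv()*(bR.inv()*t)).as_rotvec(),4),'F',np.round(t.inv().apply(st['force']),1),'gap',round(st['finger_gap'],3))
    return st,t
E
python3 - <<'E'
from blk import *
st,t=state();blk=(t*R.from_euler('x',180,degrees=True),st['tcp_pos']-t.as_matrix()[:,2]*.0226)
im=viewer.snapshot("top")
ts=np.arange(-.044,.0441,.002)
for xs in((.012,.03),(.03,.048)):
    a=np.mean([prof("top",im,blk,[[x,y,.03] for y in ts]) for x in np.linspace(*xs,7)],0)
    print(xs,[(round(y*1000),int(p[2])) for y,p in zip(ts,a) if abs(y)>.016])
ts=np.arange(.034,.075,.002)
a=np.mean([prof("top",im,blk,[[x,y,.03] for x in ts]) for y in np.linspace(-.018,.018,9)],0)
print('x',[(round(y*1000),int(p[2])) for y,p in zip(ts,a)])
E
```

```text
t: 8.87
tcp_pos: [0.5386, 0.0512, 0.151]
tool_rot: [0.971, -0.095, 0.22, 0.021]
force: [-0.3, -0.4, -3.0]
finger_gap: 0.647
gripper_force: 65.9
bed-frame tcp mm [ 4.94  3.23 89.33] rotvec err [ 0.0034  0.0103 -0.0046] F [-1.5  0.5  2.6] gap 0.647
(0.012, 0.03) [(-44, 78), (-42, 79), (-40, 81), (-38, 81), (-36, 79), (-34, 77), (-32, 79), (-30, 115), (-28, 174), (-26, 208), (-24, 222), (-22, 222), (-20, 211), (-18, 202), (16, 122), (18, 160), (20, 184), (22, 198), (24, 197), (26, 174), (28, 144), (30, 129), (32, 130), (34, 138), (36, 141), (38, 141), (40, 141), (42, 141), (44, 142)]
(0.03, 0.048) [(-44, 79), (-42, 78), (-40, 78), (-38, 78), (-36, 78), (-34, 78), (-32, 81), (-30, 121), (-28, 180), (-26, 211), (-24, 223), (-22, 224), (-20, 217), (-18, 209), (16, 166), (18, 194), (20, 213), (22, 223), (24, 220), (26, 195), (28, 158), (30, 135), (32, 133), (34, 139), (36, 141), (38, 141), (40, 142), (42, 142), (44, 141)]
x [(34, 184), (36, 184), (38, 198), (40, 198), (42, 193), (44, 208), (46, 219), (48, 222), (50, 221), (52, 201), (54, 157), (56, 132), (58, 125), (60, 103), (62, 69), (64, 48), (66, 42), (68, 41), (70, 41), (72, 40), (74, 38)]
```

```bash
python3 -m creep '[{"slide":[0,0,0],"angular":[0,0,0],"claw":-1},{"slide":[0,0,0],"angular":[0,0,0],"claw":-1},{"slide":[0,0,0],"angular":[0,0,0],"claw":-1}]' >/dev/null
cat >> blk.py <<'E'
def half(ts,v,i0,i1):
    """position where v crosses midway between its levels at ts=i0 and ts=i1"""
    a,b=np.interp([i0,i1],ts,v);m=(a+b)/2;g=np.linspace(i0,i1,400);w=np.interp(g,ts,v);return g[np.argmin(abs(w-m))]
def measure(off,zt,ch=2):
    st,t=state();blk=(t*R.from_euler('x',180,degrees=True),st['tcp_pos']-t.as_matrix()[:,2]*off)
    im=viewer.snapshot("top");ts=np.arange(-.05,.0501,.001)
    a=np.mean([prof("top",im,blk,[[x,y,zt] for y in ts]) for x in np.linspace(.02,.048,9)],0)[:,ch]
    tx=np.arange(.03,.0751,.001);ax=np.mean([prof("top",im,blk,[[x,y,zt] for x in tx]) for y in np.linspace(-.018,.018,9)],0)[:,ch]
    return ts,a,tx,ax
E
python3 - <<'E'
from blk import *
ts,a,tx,ax=measure(.0226,.03)
print('y edges',half(ts,a,-.035,-.0235)*1e3,half(ts,a,.0235,.0325)*1e3,'x',half(tx,ax,.049,.0565)*1e3)
state()
E
```

```text
bed-frame tcp mm [ 4.26  2.25 89.16] rotvec err [ 0.0025  0.009  -0.0033] F [-1.4  0.1  2.7] gap 0.646
y edges -29.149122807017545 26.522556390977446 x 53.17293233082707
bed-frame tcp mm [ 4.29  2.14 89.14] rotvec err [ 0.0024  0.009  -0.0031] F [-1.9 -0.9  2.9] gap 0.641
```

```bash
python3 -m creep '[{"slide":[-0.25,0.09,1.5],"angular":[-0.0024,-0.009,0.003],"claw":-1},{"slide":[0,0,1.5],"angular":[0,0,0],"claw":-1},{"slide":[0,0,1],"angular":[0,0,0],"claw":-1},{"slide":[0,0,0.5],"angular":[0,0,0],"claw":-1},{"slide":[0,0,0],"angular":[0,0,0],"claw":-1},{"slide":[0,0,0],"angular":[0,0,0],"claw":-1},{"slide":[0,0,0],"angular":[0,0,0],"claw":-1},{"slide":[0,0,0],"angular":[0,0,0],"claw":-1}]' >/dev/null
python3 - <<'E'
from blk import *
ts,a,tx,ax=measure(.0226,.03)
print('y edges',half(ts,a,-.035,-.0235)*1e3,half(ts,a,.0235,.0325)*1e3,'x',half(tx,ax,.049,.0565)*1e3)
print(a.astype(int)[10:30],a.astype(int)[70:92],ax.astype(int))
E
```

```text
bed-frame tcp mm [ 2.21  1.19 44.54] rotvec err [0.     0.0007 0.0001] F [-1.7 -1.   3.6] gap 0.645
y edges -29.49498746867168 27.19924812030075 x 53.21052631578947
[ 41  40  39  39  39  41  43  47  58  81 114 151 183 202 214 221 224 224
 223 220] [200 206 210 209 203 190 171 148 124 100  82  73  75  86 100 113 123 131
 136 139 141 142] [170 173 176 177 176 174 176 182 191 196 193 188 190 197 208 216 221 224
 225 225 223 216 201 182 159 144 133 127 119 108  94  77  64  52  46  42
  38  37  37  38  39  39  39  38  35  32]
```

```bash
python3 -m creep '[{"slide":[-0.04,0,0.6],"angular":[0,0,0],"claw":-1},{"slide":[0,0,0.6],"angular":[0,0,0],"claw":-1},{"slide":[0,0,0.6],"angular":[0,0,0],"claw":-1},{"slide":[0,0,0.6],"angular":[0,0,0],"claw":-1},{"slide":[0,0,0.6],"angular":[0,0,0],"claw":-1},{"slide":[0,0,0],"angular":[0,0,0],"claw":-1},{"slide":[0,0,0],"angular":[0,0,0],"claw":-1}]' >/dev/null
python3 -c "
from blk import *
state()"
```

```text
bed-frame tcp mm [ 1.09  1.06 13.33] rotvec err [-0.0002 -0.0014  0.    ] F [-1.9  0.6  2.6] gap 0.639
```

```bash
python3 -m creep '[{"slide":[0,0,0.7],"angular":[0,0,0],"claw":-1},{"slide":[0,0,0.7],"angular":[0,0,0],"claw":-1},{"slide":[0,0,0.7],"angular":[0,0,0],"claw":-1},{"slide":[0,0,0.5],"angular":[0,0,0],"claw":-1},{"slide":[0,0,0.3],"angular":[0,0,0],"claw":-1},{"slide":[0,0,0.2],"angular":[0,0,0],"claw":-1},{"slide":[0,0,0],"angular":[0,0,0],"claw":-1},{"slide":[0,0,0],"angular":[0,0,0],"claw":-1}]' >/dev/null
python3 -c "
from blk import *
state()"
```

```text
bed-frame tcp mm [  1.6    1.16 -16.89] rotvec err [-0.      0.0001  0.0001] F [-1.5  0.7  2.7] gap 0.641
```

```bash
python3 -m creep '[{"slide":[0,0,0.2],"angular":[0,0,0],"claw":-1},{"slide":[0,0,0.15],"angular":[0,0,0],"claw":-1},{"slide":[0,0,0.1],"angular":[0,0,0],"claw":-1},{"slide":[0,0,0],"angular":[0,0,0],"claw":-1},{"slide":[0,0,0],"angular":[0,0,0],"claw":-1}]' >/dev/null
python3 -c "
from blk import *
state()"
python3 -m creep '[{"slide":[0,0,0.1],"angular":[0,0,0],"claw":-1},{"slide":[0,0,0.1],"angular":[0,0,0],"claw":-1},{"slide":[0,0,0],"angular":[0,0,0],"claw":-1}]' >/dev/null
python3 -c "
from blk import *
state()"
```

```text
bed-frame tcp mm [  1.56   1.13 -21.48] rotvec err [-0.0001 -0.      0.0001] F [-1.1 -0.4  2.7] gap 0.644
bed-frame tcp mm [  1.55   1.12 -23.36] rotvec err [-0.0001  0.0001  0.0001] F [-1.7  0.8  1.4] gap 0.644
```

```bash
python3 -m creep '[{"slide":[0,0,0.1],"angular":[0,0,0],"claw":-1},{"slide":[0,0,0],"angular":[0,0,0],"claw":-1},{"slide":[0,0,0],"angular":[0,0,0],"claw":-1}]' >/dev/null
python3 -c "
from blk import *
state()"
```

```text
bed-frame tcp mm [  1.64   1.15 -23.4 ] rotvec err [-0.0001  0.0009  0.    ] F [-0.9  0.9 -7.9] gap 0.647
```

```bash
python3 -m creep '[{"slide":[0,0,0],"angular":[0,0,0],"claw":0.35},{"slide":[0,0,0],"angular":[0,0,0],"claw":0.45},{"slide":[0,0,0],"angular":[0,0,0],"claw":0.7},{"slide":[0,0,-0.5],"angular":[0,0,0],"claw":0.7},{"slide":[0,0,-2],"angular":[0,0,0],"claw":0.7},{"slide":[0,0,-4],"angular":[0,0,0],"claw":0.7},{"slide":[0,0,-4],"angular":[0,0,0],"claw":0.7},{"slide":[0,0,-4],"angular":[0,0,0],"claw":0.8},{"slide":[0,0,-2],"angular":[0,0,0],"claw":1},{"slide":[0,0,0],"angular":[0,0,0],"claw":1}]'
python3 - <<'E'
from blk import *
state()
go([.5044,-.3538,.16],rotz(-3.4),12)
E
```

```text
t: 12.93
tcp_pos: [0.5155, 0.0543, 0.1991]
tool_rot: [0.97, -0.098, 0.219, 0.022]
force: [-0.1, 0.6, 1.2]
finger_gap: 1.002
gripper_force: 0.0
bed-frame tcp mm [  4.18   1.64 142.73] rotvec err [ 0.0008  0.0083 -0.    ] F [ 0.3 -0.6 -1.2] gap 1.002
12 rows slide cm [0.279 3.381 0.424] ang [ 0.0026 -0.037  -0.0116] tot tool-frame cm [ 4.68 40.22  6.53]
```

```bash
python3 -m creep '[{"slide":[0.28,3.4,0.42],"angular":[0.0026,-0.037,-0.0116],"claw":1},{"slide":[0.28,3.4,0.42],"angular":[0.0026,-0.037,-0.0116],"claw":1},{"slide":[0.28,3.4,0.42],"angular":[0.0026,-0.037,-0.0116],"claw":1},{"slide":[0.28,3.4,0.42],"angular":[0.0026,-0.037,-0.0116],"claw":1},{"slide":[0.28,3.4,0.42],"angular":[0.0026,-0.037,-0.0116],"claw":1},{"slide":[0.28,3.4,0.42],"angular":[0.0026,-0.037,-0.0116],"claw":1},{"slide":[0.28,3.4,0.42],"angular":[0.0026,-0.037,-0.0116],"claw":1},{"slide":[0.28,3.4,0.42],"angular":[0.0026,-0.037,-0.0116],"claw":1},{"slide":[0.28,3.4,0.42],"angular":[0.0026,-0.037,-0.0116],"claw":1},{"slide":[0.28,3.4,0.42],"angular":[0.0026,-0.037,-0.0116],"claw":1}]' >/dev/null
python3 -m creep '[{"slide":[0.28,3.2,0.42],"angular":[0.0026,-0.037,-0.0116],"claw":1},{"slide":[0.28,3,0.42],"angular":[0.0026,-0.037,-0.0116],"claw":1},{"slide":[0,0,0],"angular":[0,0,0],"claw":1},{"slide":[0,0,0],"angular":[0,0,0],"claw":1},{"slide":[0,0,0],"angular":[0,0,0],"claw":1},{"slide":[0,0,0],"angular":[0,0,0],"claw":1}]'
python3 - <<'E'
from blk import *
go([.5044,-.3538,-.024],rotz(-3.4))
im=viewer.snapshot("top");b=BED
# seated body check: white region in pocket along bed x / y at z=30
for nm,ch in(('R',2),):
    tx=np.arange(-.075,.0751,.001)
    ax=np.mean([prof("top",im,b,[[x,y,.03] for x in tx]) for y in (-.024,-.023,.022,.023)],0)[:,ch]
    ty=np.arange(-.045,.0451,.001)
    ay=[np.mean([prof("top",im,b,[[x,y,.03] for y in ty]) for x in np.linspace(*r,5)],0)[:,ch] for r in((-.02,-.005),(.005,.02))]
    print(ax.astype(int).tolist());print([v.astype(int).tolist() for v in ay])
E
```

```text
t: 14.27
tcp_pos: [0.5025, -0.3454, 0.1555]
tool_rot: [1.0, -0.03, -0.003, -0.001]
force: [-0.3, 0.8, -0.7]
finger_gap: 0.999
gripper_force: 0.0
5 rows slide cm [0.062 0.169 3.59 ] ang [-0.0002  0.0012 -0.0003] tot tool-frame cm [ 0.35  0.85 17.95]
[84, 66, 56, 47, 38, 34, 33, 33, 32, 30, 28, 26, 24, 23, 21, 20, 24, 34, 43, 55, 80, 107, 131, 149, 149, 149, 150, 150, 149, 149, 149, 150, 151, 151, 153, 154, 155, 157, 156, 155, 153, 152, 156, 160, 165, 171, 176, 181, 186, 188, 190, 192, 194, 195, 196, 198, 198, 196, 195, 194, 193, 191, 190, 189, 190, 191, 193, 194, 195, 196, 196, 195, 195, 194, 194, 194, 194, 195, 194, 193, 192, 191, 191, 192, 192, 194, 194, 196, 198, 199, 199, 199, 197, 197, 197, 195, 190, 185, 178, 172, 167, 163, 160, 158, 157, 155, 154, 154, 154, 153, 152, 152, 152, 153, 154, 156, 158, 159, 160, 161, 161, 160, 158, 154, 135, 116, 95, 77, 62, 49, 38, 37, 36, 35, 33, 30, 26, 23, 22, 22, 21, 22, 25, 27, 30, 33, 36, 40, 47, 54, 60]
[[65, 59, 54, 49, 45, 42, 40, 38, 36, 36, 36, 37, 39, 43, 52, 70, 99, 130, 158, 175, 186, 193, 198, 200, 200, 199, 192, 186, 180, 178, 178, 180, 182, 185, 188, 188, 188, 187, 186, 185, 183, 182, 183, 185, 187, 186, 184, 180, 176, 169, 158, 148, 138, 130, 123, 117, 114, 113, 113, 111, 111, 117, 129, 145, 161, 175, 184, 191, 194, 194, 189, 177, 161, 141, 122, 102, 84, 70, 65, 64, 66, 70, 77, 85, 95, 104, 114, 122, 129, 135, 139], [60, 54, 49, 45, 43, 43, 43, 42, 42, 43, 42, 43, 43, 45, 54, 72, 97, 125, 151, 170, 183, 191, 196, 199, 200, 198, 196, 193, 190, 187, 184, 182, 181, 183, 184, 186, 188, 188, 190, 192, 192, 193, 193, 193, 192, 190, 186, 180, 169, 158, 146, 135, 126, 120, 118, 119, 120, 120, 118, 116, 116, 119, 131, 147, 166, 179, 187, 194, 199, 199, 194, 182, 166, 147, 126, 107, 90, 77, 70, 68, 69, 72, 77, 85, 96, 107, 116, 125, 132, 137, 141]]
```

```bash
python3 -m creep '[{"slide":[0.1,0.3,3],"angular":[0,0.003,0],"claw":1},{"slide":[0.1,0.3,3.5],"angular":[0,0.003,0],"claw":1},{"slide":[0.1,0.2,3.5],"angular":[0,0,0],"claw":1},{"slide":[0,0,3],"angular":[0,0,0],"claw":0.6},{"slide":[0,0,2],"angular":[0,0,0],"claw":0.6},{"slide":[0,0,1],"angular":[0,0,0],"claw":0.6},{"slide":[0,0,0],"angular":[0,0,0],"claw":0.6},{"slide":[0,0,0],"angular":[0,0,0],"claw":0.6},{"slide":[0,0,0],"angular":[0,0,0],"claw":0.6},{"slide":[0,0,0],"angular":[0,0,0],"claw":0.6}]' 40
python3 - <<'E'
from blk import *
go([.5044,-.3538,-.024],rotz(-3.4))
E
```

```text
t: 15.15
tcp_pos: [0.5067, -0.356, -0.0017]
tool_rot: [1.0, -0.03, 0.002, 0.002]
force: [0.0, 0.2, 0.0]
finger_gap: 0.799
gripper_force: 0.0
1 rows slide cm [-0.252 -0.209  2.232] ang [ 0.003  -0.0041 -0.0016] tot tool-frame cm [-0.25 -0.21  2.23]
```

```bash
python3 -m creep '[{"slide":[-0.2,-0.2,1],"angular":[0.002,-0.003,0],"claw":0.6},{"slide":[0,0,0.8],"angular":[0,0,0],"claw":0.6},{"slide":[0,0,0.4],"angular":[0,0,0],"claw":0.6},{"slide":[0,0,0],"angular":[0,0,0],"claw":0.6},{"slide":[0,0,0],"angular":[0,0,0],"claw":0.6}]'
python3 -m creep '[{"slide":[0,0,0.2],"angular":[0,0,0],"claw":0.6},{"slide":[0,0,0.1],"angular":[0,0,0],"claw":0.6},{"slide":[0,0,0],"angular":[0,0,0],"claw":0.6},{"slide":[0,0,0],"angular":[0,0,0],"claw":0.6}]'
```

```text
t: 15.57
tcp_pos: [0.5033, -0.3526, -0.0263]
tool_rot: [1.0, -0.031, -0.001, -0.001]
force: [-0.7, -0.2, -0.6]
finger_gap: 0.8
gripper_force: 0.0
t: 15.9
tcp_pos: [0.5037, -0.353, -0.0286]
tool_rot: [1.0, -0.031, -0.001, -0.001]
force: [0.6, -0.0, 0.2]
finger_gap: 0.798
gripper_force: 0.0
```

```bash
python3 -m creep '[{"slide":[0,0,0],"angular":[0,0,0],"claw":0.4},{"slide":[0,0,0],"angular":[0,0,0],"claw":0.3},{"slide":[0,0,0],"angular":[0,0,0],"claw":0.15},{"slide":[0,0,0],"angular":[0,0,0],"claw":0.15},{"slide":[0,0,0],"angular":[0,0,0],"claw":0.15}]' 40
```

```text
t: 16.32
tcp_pos: [0.5039, -0.3532, -0.0281]
tool_rot: [1.0, -0.031, -0.001, -0.001]
force: [0.2, 0.0, 4.5]
finger_gap: 0.639
gripper_force: 43.2
```

```bash
python3 -m creep '[{"slide":[0,0,-0.5],"angular":[0,0,0],"claw":-1},{"slide":[0,0,-2],"angular":[0,0,0],"claw":-1},{"slide":[0,0,-4],"angular":[0,0,0],"claw":-1},{"slide":[0,0,-4],"angular":[0,0,0],"claw":-1},{"slide":[0,0,-4],"angular":[0,0,0],"claw":-1},{"slide":[0,0,-4],"angular":[0,0,0],"claw":-1},{"slide":[0,0,-2],"angular":[0,0,0],"claw":-1},{"slide":[0,0,0],"angular":[0,0,0],"claw":-1},{"slide":[0,0,0],"angular":[0,0,0],"claw":-1},{"slide":[0,0,0],"angular":[0,0,0],"claw":-1}]' 45
python3 - <<'E'
from blk import *
p=b2w(BED,[0,0,.11-.0281]);print(p);go(p,rotz(-11.5,25),12)
E
```

```text
t: 17.15
tcp_pos: [0.503, -0.3523, 0.1751]
tool_rot: [1.0, -0.031, -0.002, -0.002]
force: [0.2, 0.3, -0.5]
finger_gap: 0.642
gripper_force: 48.2
[0.53668242 0.04830061 0.14222661]
12 rows slide cm [-0.188 -3.352  0.233] ang [-0.0028  0.0366  0.0114] tot tool-frame cm [  0.92 -40.18   3.42]
```

```bash
python3 -m creep '[{"slide":[-0.19,-3.35,0.23],"angular":[-0.0028,0.0366,0.0114],"claw":-1},{"slide":[-0.19,-3.35,0.23],"angular":[-0.0028,0.0366,0.0114],"claw":-1},{"slide":[-0.19,-3.35,0.23],"angular":[-0.0028,0.0366,0.0114],"claw":-1},{"slide":[-0.19,-3.35,0.23],"angular":[-0.0028,0.0366,0.0114],"claw":-1},{"slide":[-0.19,-3.35,0.23],"angular":[-0.0028,0.0366,0.0114],"claw":-1},{"slide":[-0.19,-3.35,0.23],"angular":[-0.0028,0.0366,0.0114],"claw":-1},{"slide":[-0.19,-3.35,0.23],"angular":[-0.0028,0.0366,0.0114],"claw":-1},{"slide":[-0.19,-3.35,0.23],"angular":[-0.0028,0.0366,0.0114],"claw":-1},{"slide":[-0.19,-3.35,0.23],"angular":[-0.0028,0.0366,0.0114],"claw":-1},{"slide":[-0.19,-3.35,0.23],"angular":[-0.0028,0.0366,0.0114],"claw":-1}]' >/dev/null
python3 -m creep '[{"slide":[-0.19,-3.35,0.23],"angular":[-0.0028,0.0366,0.0114],"claw":-1},{"slide":[-0.19,-3.35,0.23],"angular":[-0.0028,0.0366,0.0114],"claw":-1},{"slide":[0,0,0],"angular":[0,0,0],"claw":-1},{"slide":[0,0,0],"angular":[0,0,0],"claw":-1},{"slide":[0,0,0],"angular":[0,0,0],"claw":-1},{"slide":[0,0,0],"angular":[0,0,0],"claw":-1},{"slide":[0,0,0],"angular":[0,0,0],"claw":-1},{"slide":[0,0,0],"angular":[0,0,0],"claw":-1}]' >/dev/null
python3 -c "
from blk import *
state()"
```

```text
bed-frame tcp mm [  2.52 -12.69  82.44] rotvec err [-0.0043 -0.0093 -0.0015] F [-0.3 -0.   0.3] gap 0.638
```

```bash
python3 -m creep '[{"slide":[-0.05,-0.7,0],"angular":[0.0043,0.0093,0.0015],"claw":-1},{"slide":[0,-0.67,1],"angular":[0,0,0],"claw":-1},{"slide":[0,0,1],"angular":[0,0,0],"claw":-1},{"slide":[0,0,1],"angular":[0,0,0],"claw":-1},{"slide":[0,0,0],"angular":[0,0,0],"claw":-1},{"slide":[0,0,0],"angular":[0,0,0],"claw":-1},{"slide":[0,0,0],"angular":[0,0,0],"claw":-1},{"slide":[0,0,0],"angular":[0,0,0],"claw":-1},{"slide":[0,0,0],"angular":[0,0,0],"claw":-1}]' >/dev/null
python3 - <<'E'
from blk import *
ts,a,tx,ax=measure(.0281,.014)
print(a.astype(int)[10:40],a.astype(int)[60:90],ax.astype(int))
state()
E
```

```text
bed-frame tcp mm [ 1.66  2.18 52.9 ] rotvec err [ 0.0009  0.0004 -0.0019] F [-0.4 -0.1  1.2] gap 0.641
[ 47  46  46  47  48  55  67  85 104 123 144 169 193 210 220 225 229 231
 231 227 221 213 205 199 194 190 189 188 189 191] [132 140 152 161 164 166 173 183 193 201 207 212 216 217 213 202 184 162
 138 115  96  86  89  99 111 121 129 135 139 141] [164 168 174 179 178 176 175 175 173 168 162 161 164 173 183 196 207 218
 224 227 229 229 229 226 216 199 178 160 151 151 154 159 162 161 150 129
 103  77  60  49  44  41  40  38  36  32]
bed-frame tcp mm [ 1.69  2.22 52.93] rotvec err [ 0.001   0.0005 -0.0019] F [0.1 0.4 0.4] gap 0.643
```

```bash
python3 -m creep '[{"slide":[-0.2,0.08,0.5],"angular":[0,0,0.002],"claw":-1},{"slide":[0,0,0.8],"angular":[0,0,0],"claw":-1},{"slide":[0,0,0.6],"angular":[0,0,0],"claw":-1},{"slide":[0,0,0.6],"angular":[0,0,0],"claw":-1},{"slide":[0,0,0.6],"angular":[0,0,0],"claw":-1},{"slide":[0,0,0.6],"angular":[0,0,0],"claw":-1},{"slide":[0,0,0.4],"angular":[0,0,0],"claw":-1},{"slide":[0,0,0.3],"angular":[0,0,0],"claw":-1},{"slide":[0,0,0],"angular":[0,0,0],"claw":-1},{"slide":[0,0,0],"angular":[0,0,0],"claw":-1}]' >/dev/null
python3 -c "
from blk import *
state()"
```

```text
bed-frame tcp mm [-0.94  1.33  8.26] rotvec err [ 0.0006 -0.0012  0.0002] F [-0.4  0.7  0.9] gap 0.638
```

```bash
python3 -m creep '[{"slide":[0,0,0.2],"angular":[0,0,0],"claw":-1},{"slide":[0,0,0.2],"angular":[0,0,0],"claw":-1},{"slide":[0,0,0.15],"angular":[0,0,0],"claw":-1},{"slide":[0,0,0],"angular":[0,0,0],"claw":-1},{"slide":[0,0,0],"angular":[0,0,0],"claw":-1}]' >/dev/null
python3 -c "
from blk import *
state()"
python3 -m creep '[{"slide":[0,0,0.1],"angular":[0,0,0],"claw":-1},{"slide":[0,0,0],"angular":[0,0,0],"claw":-1},{"slide":[0,0,0],"angular":[0,0,0],"claw":-1}]' >/dev/null
python3 -c "
from blk import *
state()"
```

```text
bed-frame tcp mm [-0.43  1.4   3.1 ] rotvec err [ 0.0008 -0.0001  0.0003] F [ 0.3  2.3 -0.4] gap 0.638
bed-frame tcp mm [-0.42  1.44  2.15] rotvec err [0.0008 0.     0.0003] F [ 0.6  2.1 -0.8] gap 0.641
```

```bash
python3 -m creep '[{"slide":[0,0,0.1],"angular":[0,0,0],"claw":-1},{"slide":[0,0,0],"angular":[0,0,0],"claw":-1},{"slide":[0,0,0],"angular":[0,0,0],"claw":-1}]' >/dev/null
python3 -c "
from blk import *
state()"
python3 -m creep '[{"slide":[0,0,0.06],"angular":[0,0,0],"claw":-1},{"slide":[0,0,0],"angular":[0,0,0],"claw":-1},{"slide":[0,0,0],"angular":[0,0,0],"claw":-1}]' >/dev/null
python3 -c "
from blk import *
state()"
```

```text
bed-frame tcp mm [-0.38  1.47  1.12] rotvec err [0.0009 0.0001 0.0002] F [-0.3  3.1 -2.2] gap 0.642
bed-frame tcp mm [-0.39  1.45  1.  ] rotvec err [0.0009 0.0004 0.0003] F [ 0.9  4.5 -6.7] gap 0.643
```

```bash
python3 -m creep '[{"slide":[0,0,0],"angular":[0,0,0],"claw":0.35},{"slide":[0,0,0],"angular":[0,0,0],"claw":0.45},{"slide":[0,0,0],"angular":[0,0,0],"claw":0.6},{"slide":[0,0,0],"angular":[0,0,0],"claw":0.7},{"slide":[0,0,-1],"angular":[0,0,0],"claw":0.7},{"slide":[0,0,-3],"angular":[0,0,0],"claw":0.7},{"slide":[0,0,-4],"angular":[0,0,0],"claw":0.7},{"slide":[0,0,-4],"angular":[0,0,0],"claw":0.7},{"slide":[0,0,0],"angular":[0,0,0],"claw":0.8},{"slide":[0,0,0],"angular":[0,0,0],"claw":1}]'
python3 - <<'E'
from blk import *
go([.4681,-.1936,.16],rotz(-2.9),10)
E
```

```text
t: 22.28
tcp_pos: [0.5212, 0.0534, 0.1796]
tool_rot: [0.971, -0.097, 0.218, 0.021]
force: [-0.2, 0.5, 0.2]
finger_gap: 0.998
gripper_force: 0.0
10 rows slide cm [-0.246  2.519  0.154] ang [ 0.0031 -0.0441 -0.0147] tot tool-frame cm [-1.1  25.27  1.6 ]
```

```bash
python3 -m creep '[{"slide":[-0.25,2.5,0.15],"angular":[0.0031,-0.0441,-0.0147],"claw":1},{"slide":[-0.25,2.5,0.15],"angular":[0.0031,-0.0441,-0.0147],"claw":1},{"slide":[-0.25,2.5,0.15],"angular":[0.0031,-0.0441,-0.0147],"claw":1},{"slide":[-0.25,2.5,0.15],"angular":[0.0031,-0.0441,-0.0147],"claw":1},{"slide":[-0.25,2.5,0.15],"angular":[0.0031,-0.0441,-0.0147],"claw":1},{"slide":[-0.25,2.5,0.15],"angular":[0.0031,-0.0441,-0.0147],"claw":1},{"slide":[-0.25,2.5,0.15],"angular":[0.0031,-0.0441,-0.0147],"claw":1},{"slide":[-0.25,2.5,0.15],"angular":[0.0031,-0.0441,-0.0147],"claw":1},{"slide":[-0.25,2.5,0.15],"angular":[0.0031,-0.0441,-0.0147],"claw":1},{"slide":[-0.25,2.5,0.15],"angular":[0.0031,-0.0441,-0.0147],"claw":1}]' >/dev/null
python3 -m creep '[{"slide":[0,0,0],"angular":[0,0,0],"claw":1},{"slide":[0,0,0],"angular":[0,0,0],"claw":0.8},{"slide":[0,0,0],"angular":[0,0,0],"claw":0.7},{"slide":[0,0,0],"angular":[0,0,0],"claw":0.6},{"slide":[0,0,0],"angular":[0,0,0],"claw":0.6},{"slide":[0,0,0],"angular":[0,0,0],"claw":0.6}]'
python3 - <<'E'
from blk import *
go([.4681,-.1936,-.0],rotz(-2.9))
im=viewer.snapshot("top");cv2.imwrite('pics/h.png',crop('top',im,215,140,375,260,5))
tx=np.arange(-.075,.0751,.001);ty=np.arange(-.045,.0451,.001)
ax=np.mean([prof("top",im,BED,[[x,y,.044] for x in tx]) for y in (-.023,-.022,.022,.023)],0)
ay=np.mean([prof("top",im,BED,[[x,y,.044] for y in ty]) for x in np.linspace(-.02,.02,7)],0)
print((ax[:,2]-ax[:,0]).astype(int).tolist(),(ay[:,2]-ay[:,0]).astype(int).tolist())
E
```

```text
t: 23.62
tcp_pos: [0.4666, -0.1909, 0.1579]
tool_rot: [1.0, -0.025, -0.003, -0.0]
force: [-0.5, -0.0, -0.2]
finger_gap: 0.799
gripper_force: 0.0
4 rows slide cm [0.055 0.065 3.946] ang [-0.      0.0015  0.0001] tot tool-frame cm [ 0.26  0.26 15.78]
[49, 49, 41, 18, -4, -30, -52, -71, -88, -105, -103, -101, -98, -93, -83, -73, -63, -52, -39, -25, -1, 53, 107, 155, 176, 175, 173, 172, 172, 174, 175, 175, 172, 169, 167, 166, 165, 162, 161, 157, 152, 149, 149, 154, 160, 167, 172, 175, 177, 177, 177, 176, 175, 174, 172, 171, 170, 171, 171, 172, 171, 171, 173, 173, 174, 175, 175, 175, 174, 174, 174, 173, 172, 172, 172, 172, 172, 173, 172, 172, 172, 172, 173, 173, 174, 173, 173, 172, 172, 172, 171, 171, 170, 169, 169, 170, 168, 167, 167, 168, 171, 172, 171, 167, 165, 162, 161, 160, 159, 160, 161, 163, 165, 162, 157, 151, 148, 149, 150, 153, 154, 156, 158, 160, 163, 166, 168, 146, 115, 82, 41, 0, -38, -75, -87, -92, -97, -97, -86, -75, -63, -63, -62, -63, -63, -61, -59, -56, -49, -42, -36] [-8, -9, -10, -11, -13, -14, -14, -15, -15, -14, -14, -13, -11, -8, 0, 16, 45, 78, 110, 134, 151, 165, 174, 175, 168, 148, 119, 83, 53, 27, 8, -4, -13, -15, -16, -15, -15, -14, -14, -13, -12, -12, -11, -11, -11, -10, -10, -10, -10, -10, -10, -10, -10, -10, -10, -10, -10, -10, -9, -6, 0, 13, 37, 68, 102, 133, 153, 166, 173, 174, 166, 150, 126, 97, 67, 39, 15, -2, -13, -18, -18, -16, -15, -13, -8, 0, 8, 17, 25, 32, 37]
```

View pics/h.png

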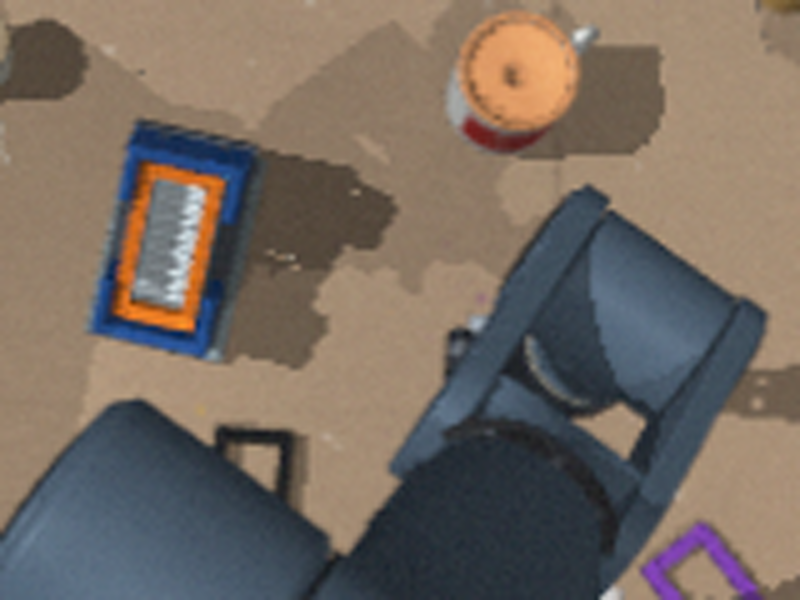

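```bash
python3 -m creep '[{"slide":[0.1,0.13,3],"angular":[0,0.003,0],"claw":0.8},{"slide":[0.1,0.1,3.5],"angular":[0,0.003,0],"claw":0.8},{"slide":[0,0,3.5],"angular":[0,0,0],"claw":0.8},{"slide":[0,0,3],"angular":[0,0,0],"claw":0.7},{"slide":[0,0,2],"angular":[0,0,0],"claw":0.7},{"slide":[0,0,0.5],"angular":[0,0,0],"claw":0.7},{"slide":[0,0,0],"angular":[0,0,0],"claw":0.7},{"slide":[0,0,0],"angular":[0,0,0],"claw":0.7},{"slide":[0,0,0],"angular":[0,0,0],"claw":0.7},{"slide":[0,0,0],"angular":[0,0,0],"claw":0.7}]' 40
python3 - <<'E'
from blk import *
go([.4681,-.1936,-.028],rotz(-2.9))
E
```

```text
t: 24.5
tcp_pos: [0.4697, -0.195, 0.0045]
tool_rot: [1.0, -0.026, 0.002, 0.001]
force: [1.3, -0.4, 0.4]
finger_gap: 0.853
gripper_force: 0.0
1 rows slide cm [-0.174 -0.143  3.251] ang [ 0.002  -0.0033 -0.0005] tot tool-frame cm [-0.17 -0.14  3.25]
```

```bash
python3 -m creep '[{"slide":[-0.17,-0.14,1],"angular":[0.002,-0.003,0],"claw":0.7},{"slide":[0,0,1],"angular":[0,0,0],"claw":0.7},{"slide":[0,0,0.7],"angular":[0,0,0],"claw":0.7},{"slide":[0,0,0.3],"angular":[0,0,0],"claw":0.7},{"slide":[0,0,0.2],"angular":[0,0,0],"claw":0.7},{"slide":[0,0,0],"angular":[0,0,0],"claw":0.7},{"slide":[0,0,0],"angular":[0,0,0],"claw":0.7}]'
```

```text
t: 25.08
tcp_pos: [0.4668, -0.1928, -0.0293]
tool_rot: [1.0, -0.026, -0.001, -0.001]
force: [0.2, -0.2, -0.1]
finger_gap: 0.853
gripper_force: 0.0
```

```bash
python3 -m creep '[{"slide":[0.1,0,-0.15],"angular":[0,0,0],"claw":0.7},{"slide":[0,0,0],"angular":[0,0,0],"claw":0.5},{"slide":[0,0,0],"angular":[0,0,0],"claw":0.35},{"slide":[0,0,0],"angular":[0,0,0],"claw":0.2},{"slide":[0,0,0],"angular":[0,0,0],"claw":0.1},{"slide":[0,0,0],"angular":[0,0,0],"claw":0.1},{"slide":[0,0,0],"angular":[0,0,0],"claw":0.1}]' 50
```

```text
t: 25.67
tcp_pos: [0.4682, -0.1931, -0.0268]
tool_rot: [1.0, -0.026, -0.001, -0.001]
force: [-0.1, 1.5, 5.3]
finger_gap: 0.636
gripper_force: 52.9
```

```bash
python3 -m creep '[{"slide":[0,0,-0.5],"angular":[0,0,0],"claw":-1},{"slide":[0,0,-2],"angular":[0,0,0],"claw":-1},{"slide":[0,0,-4],"angular":[0,0,0],"claw":-1},{"slide":[0,0,-4],"angular":[0,0,0],"claw":-1},{"slide":[0,0,-4],"angular":[0,0,0],"claw":-1},{"slide":[0,0,-4],"angular":[0,0,0],"claw":-1},{"slide":[0,0,-2],"angular":[0,0,0],"claw":-1},{"slide":[0,0,0],"angular":[0,0,0],"claw":-1},{"slide":[0,0,0],"angular":[0,0,0],"claw":-1},{"slide":[0,0,0],"angular":[0,0,0],"claw":-1}]' 60
python3 - <<'E'
from blk import *
p=b2w(BED,[0.002,0.001,.115-.0275]);go(p,rotz(-11.5,25),10)
E
```

```text
t: 26.5
tcp_pos: [0.4671, -0.1924, 0.1763]
tool_rot: [1.0, -0.026, -0.003, -0.002]
force: [-0.0, -0.4, -2.1]
finger_gap: 0.636
gripper_force: 64.6
10 rows slide cm [ 0.346 -2.488  0.347] ang [-0.0036  0.0441  0.0146] tot tool-frame cm [  5.69 -24.5    2.87]
```

```bash
python3 -m creep '[{"slide":[0.35,-2.5,0.33],"angular":[-0.0036,0.0441,0.0146],"claw":-1},{"slide":[0.35,-2.5,0.33],"angular":[-0.0036,0.0441,0.0146],"claw":-1},{"slide":[0.35,-2.5,0.33],"angular":[-0.0036,0.0441,0.0146],"claw":-1},{"slide":[0.35,-2.5,0.33],"angular":[-0.0036,0.0441,0.0146],"claw":-1},{"slide":[0.35,-2.5,0.33],"angular":[-0.0036,0.0441,0.0146],"claw":-1},{"slide":[0.35,-2.5,0.33],"angular":[-0.0036,0.0441,0.0146],"claw":-1},{"slide":[0.35,-2.5,0.33],"angular":[-0.0036,0.0441,0.0146],"claw":-1},{"slide":[0.35,-2.5,0.33],"angular":[-0.0036,0.0441,0.0146],"claw":-1},{"slide":[0.35,-2.5,0.33],"angular":[-0.0036,0.0441,0.0146],"claw":-1},{"slide":[0.35,-2.5,0.33],"angular":[-0.0036,0.0441,0.0146],"claw":-1}]' >/dev/null
python3 -m creep '[{"slide":[0,0,0],"angular":[0,0,0],"claw":-1},{"slide":[0,0,0],"angular":[0,0,0],"claw":-1},{"slide":[0,0,0],"angular":[0,0,0],"claw":-1},{"slide":[0,0,0],"angular":[0,0,0],"claw":-1},{"slide":[0,0,0],"angular":[0,0,0],"claw":-1},{"slide":[0,0,0],"angular":[0,0,0],"claw":-1},{"slide":[0,0,0],"angular":[0,0,0],"claw":-1}]' >/dev/null
python3 -c "
from blk import *
state()"
```

```text
bed-frame tcp mm [ 4.56 -2.57 89.59] rotvec err [-0.0028 -0.0022 -0.0013] F [-2.1 -0.3  1.6] gap 0.636
```

```bash
python3 -m creep '[{"slide":[-0.25,-0.4,0],"angular":[0.0028,0.002,0.0013],"claw":-1},{"slide":[0,0,1],"angular":[0,0,0],"claw":-1},{"slide":[0,0,0.7],"angular":[0,0,0],"claw":-1},{"slide":[0,0,0],"angular":[0,0,0],"claw":-1},{"slide":[0,0,0],"angular":[0,0,0],"claw":-1},{"slide":[0,0,0],"angular":[0,0,0],"claw":-1},{"slide":[0,0,0],"angular":[0,0,0],"claw":-1},{"slide":[0,0,0],"angular":[0,0,0],"claw":-1}]' >/dev/null
python3 - <<'E'
from blk import *
st,t=state();blk=(t*R.from_euler('x',180,degrees=True),st['tcp_pos']-t.as_matrix()[:,2]*.0268)
im=viewer.snapshot("top")
ts=np.arange(-.045,.0451,.001);f=lambda P:P.astype(int)[:,[0,2]]
for xs in((.01,.018),(.048,.053)):
    a=np.mean([prof("top",im,blk,[[x,y,.014] for y in ts]) for x in np.linspace(*xs,5)],0)
    print(xs,'B',a[:,0].astype(int)[5:30].tolist(),a[:,0].astype(int)[60:88].tolist(),'\nR',a[:,2].astype(int)[5:30].tolist(),a[:,2].astype(int)[60:88].tolist())
tx=np.arange(.03,.0751,.001);ax=np.mean([prof("top",im,blk,[[x,y,.014] for x in tx]) for y in (-.024,-.022,-.02,.02,.022,.024)],0)
print('x B',ax[:,0].astype(int).tolist(),'\nR',ax[:,2].astype(int).tolist())
hs=cv2.cvtColor(im,cv2.COLOR_BGR2HSV);m=((abs(hs[...,0].astype(int)-24)<8)&(hs[...,1]>120)).astype(np.uint8)
u=proj('top',b2w(blk,[.035,0,.026])).astype(int);w=m[u[1]-8:u[1]+9,u[0]-8:u[0]+9];print('brass',w.sum(),np.argwhere(w).mean(0)-8)
E
```

```text
bed-frame tcp mm [ 1.75  2.32 72.69] rotvec err [ 0.0006 -0.0002 -0.0014] F [-0.4 -0.1  2.1] gap 0.632
(0.01, 0.018) B [61, 62, 62, 63, 65, 65, 63, 59, 58, 72, 92, 120, 143, 161, 173, 177, 178, 179, 177, 175, 173, 171, 169, 167, 164] [156, 155, 155, 155, 156, 155, 155, 154, 150, 144, 137, 129, 118, 110, 105, 106, 110, 114, 115, 112, 109, 106, 104, 102, 100, 100, 99, 99] 
R [54, 54, 54, 55, 57, 65, 77, 88, 95, 102, 111, 126, 139, 150, 156, 159, 160, 160, 159, 157, 155, 154, 152, 150, 147] [139, 139, 139, 140, 141, 141, 140, 139, 135, 129, 122, 114, 104, 97, 91, 94, 101, 109, 118, 125, 132, 136, 139, 141, 142, 141, 141, 140]
(0.048, 0.053) B [93, 91, 89, 84, 79, 74, 67, 60, 54, 66, 100, 134, 159, 169, 178, 185, 186, 185, 184, 183, 181, 179, 179, 179, 180] [182, 182, 184, 185, 185, 185, 186, 184, 182, 176, 168, 159, 151, 145, 138, 132, 125, 119, 114, 109, 104, 101, 99, 100, 100, 100, 100, 101] 
R [25, 26, 28, 34, 43, 52, 67, 85, 102, 119, 134, 148, 158, 161, 164, 167, 167, 166, 165, 164, 162, 161, 160, 160, 161] [162, 162, 162, 163, 164, 165, 165, 164, 163, 153, 137, 120, 103, 86, 70, 61, 76, 95, 113, 124, 131, 138, 141, 142, 142, 142, 142, 142]
x B [138, 141, 142, 143, 147, 151, 156, 158, 160, 161, 162, 157, 152, 149, 155, 164, 174, 179, 181, 182, 183, 184, 185, 183, 164, 139, 114, 103, 98, 92, 81, 71, 62, 54, 50, 47, 45, 46, 50, 53, 62, 84, 109, 131, 139, 144] 
R [124, 126, 128, 129, 133, 136, 140, 142, 143, 144, 144, 140, 136, 132, 138, 145, 154, 159, 160, 162, 162, 164, 165, 164, 146, 125, 103, 98, 106, 116, 127, 129, 130, 132, 137, 142, 147, 148, 144, 139, 128, 103, 77, 55, 48, 45]
brass 37 [1.64864865 1.05405405]
```

```bash
python3 -m creep '[{"slide":[-0.16,0.09,0.6],"angular":[0,0,0.0014],"claw":-1},{"slide":[0,0,0.8],"angular":[0,0,0],"claw":-1},{"slide":[0,0,0.7],"angular":[0,0,0],"claw":-1},{"slide":[0,0,0.6],"angular":[0,0,0],"claw":-1},{"slide":[0,0,0.6],"angular":[0,0,0],"claw":-1},{"slide":[0,0,0.6],"angular":[0,0,0],"claw":-1},{"slide":[0,0,0.5],"angular":[0,0,0],"claw":-1},{"slide":[0,0,0.4],"angular":[0,0,0],"claw":-1},{"slide":[0,0,0],"angular":[0,0,0],"claw":-1},{"slide":[0,0,0],"angular":[0,0,0],"claw":-1}]' >/dev/null
python3 -c "
from blk import *
state()"
```

```text
bed-frame tcp mm [-0.17  1.37 24.32] rotvec err [ 0.0005 -0.001   0.    ] F [-0.7  0.2  1.3] gap 0.634
```

```bash
python3 -m creep '[{"slide":[0,0,0.25],"angular":[0,0,0],"claw":-1},{"slide":[0,0,0.2],"angular":[0,0,0],"claw":-1},{"slide":[0,0,0.1],"angular":[0,0,0],"claw":-1},{"slide":[0,0,0],"angular":[0,0,0],"claw":-1},{"slide":[0,0,0],"angular":[0,0,0],"claw":-1}]' >/dev/null
python3 -c "
from blk import *
state()"
python3 -m creep '[{"slide":[0,0,0.1],"angular":[0,0,0],"claw":-1},{"slide":[0,0,0],"angular":[0,0,0],"claw":-1},{"slide":[0,0,0],"angular":[0,0,0],"claw":-1}]' >/dev/null
python3 -c "
from blk import *
state()"
```

```text
bed-frame tcp mm [ 0.1   1.43 19.11] rotvec err [ 0.0006 -0.0003 -0.    ] F [-0.4  0.4  1.9] gap 0.629
bed-frame tcp mm [ 0.11  1.42 18.11] rotvec err [ 0.0006 -0.0003 -0.    ] F [-1.9  0.6  2.4] gap 0.631
```

```bash
python3 -m creep '[{"slide":[0,0,0.1],"angular":[0,0,0],"claw":-1},{"slide":[0,0,0],"angular":[0,0,0],"claw":-1},{"slide":[0,0,0],"angular":[0,0,0],"claw":-1}]' >/dev/null
python3 -c "
from blk import *
state()"
python3 -m creep '[{"slide":[0,0,0.08],"angular":[0,0,0],"claw":-1},{"slide":[0,0,0],"angular":[0,0,0],"claw":-1},{"slide":[0,0,0],"angular":[0,0,0],"claw":-1}]' >/dev/null
python3 -c "
from blk import *
state()"
```

```text
bed-frame tcp mm [1.000e-02 1.400e+00 1.703e+01] rotvec err [ 0.0006 -0.0005  0.    ] F [-0.7 -0.2  2.4] gap 0.633
bed-frame tcp mm [ 0.04  1.42 16.46] rotvec err [ 0.0006 -0.0003  0.0001] F [-0.9  0.3 -1.4] gap 0.633
```

Contact at 16.5 mm, as expected. Press slightly, release and retreat.

```bash
python3 -m creep '[{"slide":[0,0,0.04],"angular":[0,0,0],"claw":-1},{"slide":[0,0,0],"angular":[0,0,0],"claw":0.33},{"slide":[0,0,0],"angular":[0,0,0],"claw":0.45},{"slide":[0,0,0],"angular":[0,0,0],"claw":0.6},{"slide":[0,0,0],"angular":[0,0,0],"claw":0.7},{"slide":[0,0,-1],"angular":[0,0,0],"claw":0.7},{"slide":[0,0,-3],"angular":[0,0,0],"claw":0.7},{"slide":[0,0,-4],"angular":[0,0,0],"claw":0.7},{"slide":[0,0,-4],"angular":[0,0,0],"claw":0.7},{"slide":[0,0,-4],"angular":[0,0,0],"claw":0.7}]'
python3 -m creep '[{"slide":[0,3,-3],"angular":[0,0,0],"claw":0.7},{"slide":[0,4,0],"angular":[0,0,0],"claw":0.7},{"slide":[0,4,0],"angular":[0,0,0],"claw":0.7},{"slide":[0,4,0],"angular":[0,0,0],"claw":0.7},{"slide":[0,4,0],"angular":[0,0,0],"claw":0.7},{"slide":[0,0,0],"angular":[0,0,0],"claw":0.7},{"slide":[0,0,0],"angular":[0,0,0],"claw":0.7},{"slide":[0,0,0],"angular":[0,0,0],"claw":0.7}]'
python3 - <<'E'
from blk import *
a=crop('side',viewer.snapshot('side'),205,160,285,235,5);b=crop('top',viewer.snapshot('top'),222,155,282,230,5)
n,im,k='top',b,5
for z in(.044,.058):
    P=np.array([((proj('top',b2w(BED,[x,y,z]))-[222,155]+.5)*5-.5).astype(int) for x,y in((.055,.028),(.055,-.028),(-.055,-.028),(-.055,.028))])
    if z>.05: cv2.polylines(b,[P],True,(0,0,255),1)
cv2.imwrite('pics/i.png',np.hstack([a,b]))
E
```

```text
t: 31.47
tcp_pos: [0.4969, 0.0577, 0.2283]
tool_rot: [0.972, -0.098, 0.214, 0.021]
force: [1.0, -0.0, -0.2]
finger_gap: 0.848
gripper_force: 0.0
t: 32.13
tcp_pos: [0.4491, -0.1195, 0.2537]
tool_rot: [0.972, -0.099, 0.214, 0.021]
force: [-0.0, -0.0, -0.3]
finger_gap: 0.847
gripper_force: 0.0
```

View pics/i.png

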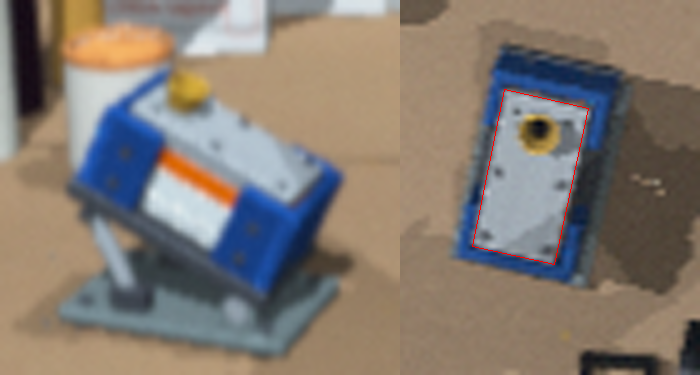

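The two views show the stack flat between the stops, with the cover outline on the expected rectangle and the spout at the high end (538,132 in the top crop).

```bash
python3 -c "
from h import *
print(ticket.sign_off())"
```

```text
the job is handed in; nothing more can be done
None
```

The job is handed in at about 32 s: body, spacer and cover are stacked flat in the pocket with the spout at the high end, as far as the last pictures show; the sign-off gave no verdict.

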